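# Fit and tension the cake slicer's blade

### The arm

A 6-joint arm with a two-finger parallel gripper is mounted at the origin on the work surface. World frame = base frame: x ahead of the robot, y to its left, z up, the work surface at z = 0. Lengths are in mm, angles in rad, forces in N, time in s.
With the tool pointing down it reaches from about 350 to 775 mm from the base axis. Payload 7.3 kg.
Tool frame: the origin (TCP) lies on the mounting face of the last link; the fingertips stand 178 mm ahead of it and the grasp point (between the pads) lies 159 mm ahead of it (bot.grip_point_offset is the distance from the TCP to the grasp point, in mm); x points along the fingers, y is the direction in which the jaws open and shut, and the axes are right-handed (so a half turn about x gives the same grasp; the last joint's range is limited). The gripper opens to 92 mm and grips with 3 to 60 N. Pads are 19 mm wide; open, the fingers measure 130 mm over their backs; the gripper's body (75 mm by 190 mm) begins 47 mm behind the grasp point.
Start: joints at [-1.449, 0.342, 1.524, -0, 1.275, -0.146], TCP at [138.94, -506.284, 404.741] pointing down, gripper open.
Joint ranges: [-2.53, 2.53], [-0.77, 2.02], [0.04, 2.7], [-1, 4.14], [0.28, 2.66], [-3.11, 3.11]. Speed limits (rad/s): [2.57, 2.57, 3.14, 3.14, 3.14, 3.14].

### API

Orientations are given as [roll, pitch, yaw] about the fixed x, y, z axes, in that order (R = Rz(yaw) Ry(pitch) Rx(roll)).
In Python, from plant import bot gives the robot as it stands.
- The arm moves only by the tool arm_command, never from a script. Its argument "moves" is a list of rows, each a list of 5 numbers: the shift along the tool's x, y, z in cm, then the turn about the tool's x in degrees, then the opening, from 0 (shut) to 1 (fully open). A call has 1 to 10 rows; each row is the pose to reach, as a shift and turn from the pose measured when the call began, along the tool's axes at that moment; what a row does not reach only later rows make up. A row lasts 1/10 s, in which the tool goes at most 50 mm and 8.59 degrees, less where a joint would pass 70% of its speed; a pose out of reach is approached as far as the arm can. A call with a gripper value outside its range is refused whole. The fingers move at their own pace and stop on an object; the grip force is fixed at half the most. Time passes only in rows, so rows that repeat a pose let the fingers close. It gives the time, the measured TCP pose, the force and the opening at its end, in the units of the state.
- bot.get_obs(): the state, without advancing time (a new reading comes with each control period).
- bot.capture(name): name is "scene" or "top" or "wrist"; returns a dict with "frame" (384x512x3 uint8, blue, green, red), "K" (3x3 intrinsics, pixels), "k1" (the pictures are not rectified: a ray, as slopes to the right and down, at radius r is drawn at 1 + k1 r^2 times it, then the intrinsics apply), "origin" and "orientation" of the camera in the world; the wrist camera has in their place "T_tool_cam" (4x4, takes a point from camera to tool coordinates, whose origin is the TCP and whose axes are the tool frame's). Camera axes: x right, y down, z forward; pixel columns grow to the right and rows downward; lengths in mm; the calibration is good to about 2 mm. A picture is of the moment at which its call begins: read the wrist's pose just before it. There is no depth.
- bot.close_job(): hands the job in, once; it reports no verdict.
The state is a dict: "time": time; "joint_positions": joint angles; "dq": joint speeds; "tau": joint torques, N m; "tool_pos": TCP position; "tcp_rot": TCP orientation; "contact_force": force on the tool from outside, world axes, zero at the start; "moment": the same for the moment, N m; "grip_width": finger opening in mm.
Only numpy, scipy, OpenCV 4.12 (cv2) and the standard library are available. Lean on these libraries where they do the work, as an engineer would, in place of code of your own. Each camera call takes 0.05 s, during which the arm holds its last target.

### The job

Take the clean blade from the green drying rest and hang it on the two upright lugs of the cake slicer, flat on both blocks and with its teeth still to the front; let go of it. Then wind the tension wheel clockwise by its red handle until the slack is gone and the handle pulls firm, at about 15 N, without overtightening, and let go. Leave everything else where it stands.

Things in the scene. Friction and masses are not known exactly. Their poses are not given: they have to be found in the camera images.
- slicer: Cake-layer slicer, bolted down: steel base 130 x 400 mm, white cake bed, two aluminium columns, black tension wheel. Origin at the centre of its underside, on the table; x to its back (front faces the robot), y along the blade from anchor lug to wheel, z up. Between the columns nothing on it is higher than 52 mm, so fingers have room below the hung blade's middle.
- anchor_lug (a point): Upright flat lug at the slicer's -y end: 14 mm (x) by 7.5 mm (y), 14.7 mm tall, its top rounded. Site on its axis, 3 mm above its block's top face. That face, on which the blade rests, is 120 mm above the table. The block is clamped at a span setting that differs by up to 3 mm from run to run and stays put in use.
- tension_lug (a point): The like lug on the tension carriage at the slicer's +y end, same size and height; point on its axis 3 mm above the carriage's top face. Both lugs lie on the slicer's line x = 0. The wheel's screw draws it outward (+y of the slicer), 20 mm a turn.
- carriage: Steel block that carries the tension lug; origin on the lug's axis at its top face, axes as the slicer's. The blade's tension is the force between blade and carriage.
- blade: Rigid toothed steel blade 300 (y) x 30 (x) x 3 mm, 0.21 kg, lying flat on the rest, underside 46 mm above the table. Origin mid length and width on its underside; y from hole end to slot end, teeth on the -x edge. It lies within 0.35 rad of the way it must lie in the slicer. Grip it across its width at the middle (34 mm free below). Hung, its underside is at 120 mm.
- blade_hole (a point): Centre of the hole, 16.5 mm (x) by 10 mm (y), near the blade's -y end, 130 mm from its middle, at half thickness. It goes over the anchor lug.
- blade_slot (a point): Point in the slot near the blade's +y end, 126 mm from the middle, half thickness. The slot, 16.5 mm wide (x), runs from 112 to 140 mm from the middle and goes over the tension lug, which always fits in it when the anchor lug is centred in the hole. The blade is taut once the lugs bear on the outer ends of hole and slot.
- blade_teeth (a point): Middle of the toothed edge of the blade, on its -x side, 15 mm from its middle.
- blade_rest: Green plastic drying rest, fixed: foot 85 x 300 x 12 mm with two blocks 46 mm high, 90 mm either side of its middle. Origin at the centre of its underside, y along its length.
- wheel_axis (a point): Point on the tension wheel's axis (parallel to the slicer's y, 108 mm above the table), level with the handle's middle. The wheel is a black disc 118 mm across, its outer face 60 mm on the -y side of this point. The screw holds by its own friction when let go; the slack takes 0.2 to 0.65 of a turn.
- handle_mid (a point): Middle of the red handle: 22 mm thick, 90 mm long, parallel to the axis, 48 mm from it, standing out of the wheel to +y; point on its own axis, 57 mm from its root; starts on the upper half of its circle. Winding tight is clockwise seen from the handle's side: over the top it moves to the slicer's front (-x), under the bottom to its back (+x).
- handle: The red handle as a revolving part: it spins freely on its spindle, so it can be gripped from above and carried round the circle with the hand kept upright. Origin on its own axis, at its root. Pull along the circle to keep it turning slowly: 9 to 10 N while the blade is slack; once taut it climbs steeply; right is 15 N (13.5 to 17 will do); 20 N overstrains the blade.
- cake: round golden sponge cake, 204 mm across and 71 mm high, on a cardboard disc 250 mm across; origin at the centre of its underside
- bowl: steel mixing bowl, 220 mm across, 100 mm high; origin at the centre of its underside
- jar: glass jar with red lid, 84 mm across, 130 mm high; origin at the centre of its underside
- brush: blue cleaning brush, 210 mm long, lying flat; origin at mid length on its underside
- spatula: spatula with black handle and steel blade, 280 mm long, lying flat; origin at mid length on its underside
- cake_ring: steel cake ring, 170 mm across, 50 mm high; origin at the centre of its underside
- spray: white bottle, 76 mm across, 200 mm high; origin at the centre of its underside

How it is judged (in metres and radians):
On the way, in this order (a step that is already met when the one before it is completed fails the run):
1. the blade hangs on both lugs, flat on both blocks, teeth to the front, and is let go while still slack (horizontal distance between blade_hole and anchor_lug below 0.0045 m and horizontal distance between blade_slot and tension_lug below 0.014 m and z of blade_hole in the frame of slicer between 0.118 and 0.124 m and z of blade_slot in the frame of slicer between 0.118 and 0.124 m and angle between the y axis of blade and the y axis of slicer, either way round below 0.05 rad and x of blade_teeth in the frame of slicer below -0.008 m and contact force between the fingers and blade below 0.2 N and contact force between blade and carriage below 30 N), for 0.3 s.
2. the hung blade is drawn to its tension by the wheel (horizontal distance between blade_hole and anchor_lug below 0.0045 m and horizontal distance between blade_slot and tension_lug below 0.014 m and z of blade_hole in the frame of slicer between 0.118 and 0.124 m and z of blade_slot in the frame of slicer between 0.118 and 0.124 m and angle between the y axis of blade and the y axis of slicer, either way round below 0.05 rad and x of blade_teeth in the frame of slicer below -0.008 m and contact force between blade and carriage between 60 and 115 N), for 0.2 s.
At the end, for the whole second after the job is handed in: The blade lies flat on both lug blocks (within 2.5 mm in height), hole within 4.5 mm of the anchor lug, slot point within 14 mm of the tension lug, in line within 0.05 rad, teeth to the front, under 60 to 115 N of tension (13.5 to 17 N when winding at the handle); blade and handle let go (all of step 2 and contact force between the fingers and blade below 0.2 N and contact force between the fingers and handle below 0.2 N); the robot touches nothing.
It fails at once if the blade is overstrained: more than 160 N on the tension lug (about 20 N at the handle) (contact force between blade and carriage above 160 N).
It fails at once if one of the bystanders (cake, bowl, jar, brush, spatula, cake ring, bottle) is moved by more than 30 mm (distance of any of cake, bowl, jar, brush, spatula, cake_ring, spray from where it was at the start of the episode above 0.03 m).
It also fails if it takes over 67 s, if anything falls off the work surface, if the arm or the gripper's body presses on something with over 40 N, if the wrist force passes 120 N, or if a joint passes its speed limit or range.

## Working session

There is one attempt and no reset: what is moved stays moved. The work goes in short steps, Python scripts to look and compute and a tool call to move; the robot and the scene stay as the last step left them, time stands still between calls to the robot, and variables do not carry over. Pictures are saved under pics/ and viewed, and the job is handed in when it is done.

Besides the shell and the picture viewer there is one more tool, called after "Request:" as name(argument=value, ...) on one line, values as JSON. arm_command: Moves the arm, as the interface text tells. Its arguments: {"type":"object","properties":{"moves":{"type":"array"}},"required":["moves"]}

```bash
ls; mkdir -p pics; python3 - <<'E'
from plant import bot
import cv2
o=bot.get_obs();print(o)
for n in["scene","top","wrist"]:
    c=bot.capture(n);cv2.imwrite(f"pics/{n}0.png",c["frame"])
    print(n,{k:v for k,v in c.items() if k!="frame"})
E
```

```text
pics
{'time': 0.0, 'joint_positions': array([-1.44900452e+00,  3.42715627e-01,  1.52502302e+00,  1.15996095e-05,
        1.27541218e+00, -1.46016408e-01]), 'dq': array([-0.00120955, -0.00038988, -0.00179817, -0.00015181,  0.00088353,
       -0.00020859]), 'tau': array([-6.70046338e-04, -4.31246102e+01, -2.44220209e+01,  7.17329420e-02,
        5.60350728e-02, -1.11402130e-04]), 'tool_pos': array([ 138.92215055, -506.14091618,  404.04634559]), 'tcp_rot': array([-1.72393119,  1.56923811,  1.6854663 ]), 'contact_force': array([0.45630119, 0.12299126, 0.73706247]), 'moment': array([-0.03414648, -0.08875171,  0.02533914]), 'grip_width': 91.4348389408593}
scene {'K': array([[429.76783538,   0.        , 258.40397125],
       [  0.        , 429.76783538, 189.28761228],
       [  0.        ,   0.        ,   1.        ]]), 'k1': -0.13396224374328755, 'origin': array([1271.08399378,   -6.69422988, 1312.27206535]), 'orientation': array([-2.55502858, -0.00727832,  1.5583011 ])}
top {'K': array([[391.17023636,   0.        , 260.78609094],
       [  0.        , 391.17023636, 192.77220774],
       [  0.        ,   0.        ,   1.        ]]), 'k1': -0.11894223669585234, 'origin': array([ 312.74978188,   16.38011012, 1434.30706117]), 'orientation': array([-2.99842186, -0.01457537, -1.59505482])}
wrist {'K': array([[294.91875008,   0.        , 252.9100713 ],
       [  0.        , 294.91875008, 192.28056847],
       [  0.        ,   0.        ,   1.        ]]), 'k1': -0.0015698264778660933, 'T_tool_cam': array([[-1.23072238e-03, -2.87952010e-01,  9.57644049e-01,
         2.08233056e+01],
       [ 9.99999195e-01, -6.49973572e-04,  1.08971616e-03,
        -5.63133929e-01],
       [ 3.08657364e-04,  9.57644620e-01,  2.87952578e-01,
        -7.78905308e+01],
       [ 0.00000000e+00,  0.00000000e+00,  0.00000000e+00,
         1.00000000e+00]])}
```

View pics/scene0.png

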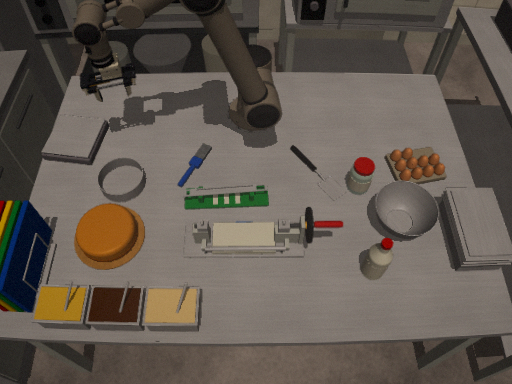

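View pics/top0.png

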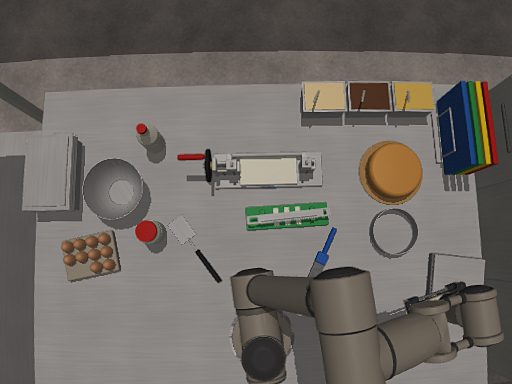

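View pics/wrist0.png

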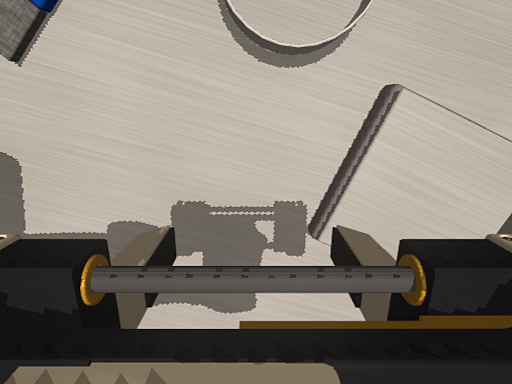

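```bash
cat > h.py <<'E'
import numpy as np, cv2
from scipy.spatial.transform import Rotation as R
def rot(o): return R.from_euler('xyz',o).as_matrix()
def cam(c,obs=None):
    if "origin" in c: return rot(c["orientation"]),np.array(c["origin"])
    T=np.array(c["T_tool_cam"]);Rt=rot(obs["tcp_rot"])
    return Rt@T[:3,:3],Rt@T[:3,3]+obs["tool_pos"]
def und(c,px):
    K=c["K"];p=np.atleast_2d(np.array(px,float));d=np.c_[(p[:,0]-K[0,2])/K[0,0],(p[:,1]-K[1,2])/K[1,1]]
    u=d.copy()
    for _ in range(30): u=d/(1+c["k1"]*(u**2).sum(1,keepdims=True))
    return np.c_[u,np.ones(len(u))]
def plane(c,px,z,obs=None):
    Rc,o=cam(c,obs);d=und(c,px)@Rc.T
    return o+d*((z-o[2])/d[:,2])[:,None]
def proj(c,P,obs=None):
    Rc,o=cam(c,obs);q=(np.atleast_2d(P)-o)@Rc;u=q[:,:2]/q[:,2:]
    u=u*(1+c["k1"]*(u**2).sum(1,keepdims=True))
    return np.c_[u[:,0]*c["K"][0,0]+c["K"][0,2],u[:,1]*c["K"][1,1]+c["K"][1,2]]
def crop(im,x0,y0,x1,y1,s,name):
    cv2.imwrite(name,cv2.resize(im[y0:y1,x0:x1],None,fx=s,fy=s,interpolation=cv2.INTER_CUBIC))
E
python3 - <<'E'
import cv2;from h import crop
crop(cv2.imread("pics/top0.png"),165,130,340,245,4.5,"pics/tz.png")
crop(cv2.imread("pics/scene0.png"),175,175,350,265,4.5,"pics/sz.png")
E
```

```text
(no output)
```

View pics/tz.png

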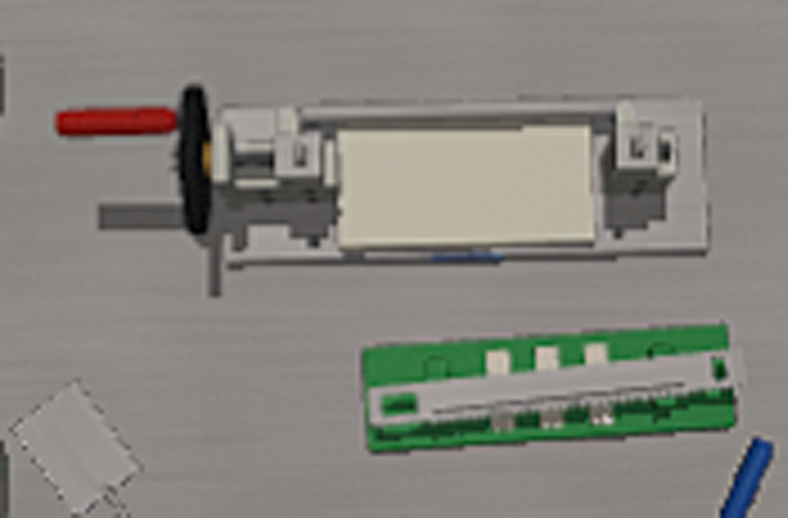

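View pics/sz.png

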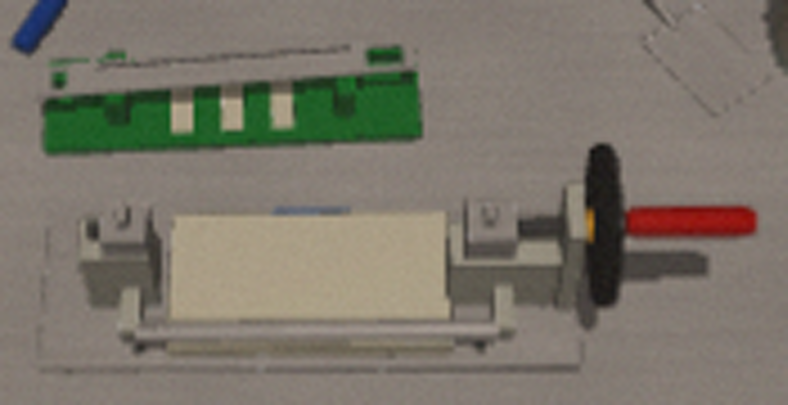

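```bash
python3 - <<'E'
from plant import bot
from h import *
c=bot.capture("top"); s=bot.capture("scene")
f=lambda X,Y:(165+X/4.5,130+Y/4.5)
g=lambda X,Y:(175+X/4.5,175+Y/4.5)
print("blade hole,slot,top",plane(c,[f(718,368),f(399,403)],49))
print("scene",plane(s,[g(58,77),g(384,55)],49))
print("lugs anch,tens top",plane(c,[f(639,148),f(302,156)],130))
print("scene",plane(s,[g(122,214),g(489,214)],130))
def tri(pa,pb):
    A=[];b=[]
    for cc,p in((c,pa),(s,pb)):
        Rc,o=cam(cc);d=Rc@und(cc,[p])[0];d/=np.linalg.norm(d);M=np.eye(3)-np.outer(d,d);A.append(M);b.append(M@o)
    return np.linalg.lstsq(np.vstack(A),np.hstack(b),rcond=None)[0]
print("handle tip",tri(f(60,122),g(752,221)),"root",tri(f(172,120),g(630,222)))
print("wheel axis wheel ctr",tri(f(194,160),g(603,225)))
print("base corners top",plane(c,[f(228,265),f(706,252),f(706,98)],12))
E
```

```text
blade hole,slot,top [[ 438.25879461 -234.89059524   49.        ]
 [ 416.59369483   18.9074986    49.        ]]
scene [[ 441.72005901 -235.50501961   49.        ]
 [ 422.95499842   19.93171801   49.        ]]
lugs anch,tens top [[ 600.03005203 -167.76517861  130.        ]
 [ 599.10404646   88.09390298  130.        ]]
scene [[ 609.86279859 -167.02378341  130.        ]
 [ 611.80539382   89.65671547  130.        ]]
handle tip [626.81055345 270.45514688 143.09637659] root [626.29880982 185.49778798 142.73535138]
wheel axis wheel ctr [604.58463718 173.54545281  99.34971629]
base corners top [[ 535.35184149  156.29748423   12.        ]
 [ 537.55813674 -236.14920251   12.        ]
 [ 667.65244491 -242.5216595    12.        ]]
```

```bash
cat >> h.py <<'E'
def st(bot):
    o=bot.get_obs();M=rot(o["tcp_rot"])
    print("t %.2f grip_pt"%o["time"],np.round(o["tool_pos"]+M[:,0]*GP,1),"F",np.round(o["contact_force"],1),"w %.1f"%o["grip_width"],"j",np.round(o["joint_positions"],2))
    print(np.round(M,4).tolist());return o,M
def shift(o,M,P,ang=None):
    # P = wanted grasp point world; returns cm shift along tool axes
    d=np.array(P)-(o["tool_pos"]+M[:,0]*GP);print("shift cm",np.round(M.T@d/10,2))
    if ang is not None: # desired world heading of tool y (jaw), turn about tool x (down)
        a=np.arctan2(M[1,1],M[0,1]);t=(a-ang+np.pi/2)%np.pi-np.pi/2;print("turn deg",np.degrees(t))
E
sed -i '1i GP=159.0' h.py
python3 - <<'E'
from plant import bot
from h import *
print(bot.grip_point_offset)
o,M=st(bot)
shift(o,M,[430,-106,200],0.083)
E
```

```text
159.20000000000002
t 0.25 grip_pt [ 138.9 -506.1  245.4] F [0.2 0.4 0.4] w 92.1 j [-1.45  0.34  1.52  0.    1.28 -0.15]
[[-0.0001, 0.2646, -0.9644], [0.0007, -0.9644, -0.2646], [-1.0, -0.0007, -0.0001]]
shift cm [  4.57 -30.88 -38.66]
turn deg -79.41267472229056
```

Request:
arm_command(moves=[[-0.5,-22.8,-36.4,-79.4,1],[-0.5,-22.8,-36.4,-79.4,1],[-0.5,-22.8,-36.4,-79.4,1],[-0.5,-22.8,-36.4,-79.4,1],[-0.5,-22.8,-36.4,-79.4,1],[-0.5,-22.8,-36.4,-79.4,1],[-0.5,-22.8,-36.4,-79.4,1],[-0.5,-22.8,-36.4,-79.4,1],[-0.5,-22.8,-36.4,-79.4,1],[-0.5,-22.8,-36.4,-79.4,1]])

```text
time: 1.25
tool_pos: [431.5, -187.3, 409.6]
tcp_rot: [2.593, 1.569, 1.115]
contact_force: [0.3, -0.2, -0.1]
grip_width: 91.9
```

Request:
arm_command(moves=[[0,0,0,0,1],[0,0,0,0,1],[0,0,0,0,1]])

```text
time: 1.55
tool_pos: [431.2, -187.7, 409.6]
tcp_rot: [2.659, 1.569, 1.179]
contact_force: [0.5, -0.2, 0.2]
grip_width: 92.1
```

```bash
python3 - <<'E'
from plant import bot
from h import *
import pickle
o,M=st(bot);w=bot.capture("wrist");cv2.imwrite("pics/w1.png",w["frame"]);pickle.dump((o,w),open("w1.pkl","wb"))
E
```

```text
t 1.55 grip_pt [ 431.3 -187.5  250.6] F [ 0.5 -0.2  0.2] w 92.1 j [-0.57  0.24  1.66  0.    1.25 -0.66]
[[0.0006, 0.9959, 0.0903], [0.0013, 0.0903, -0.9959], [-1.0, 0.0007, -0.0013]]
```

View pics/w1.png

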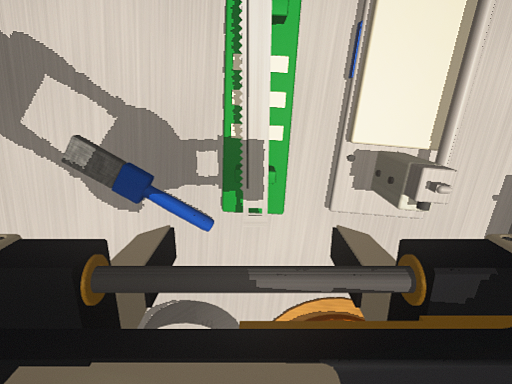

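```bash
python3 - <<'E'
from h import *
f=cv2.imread("pics/w1.png")
crop(f,215,170,285,230,8,"pics/w1a.png");crop(f,370,140,470,220,7,"pics/w1b.png")
E
```

```text
(no output)
```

View pics/w1a.png

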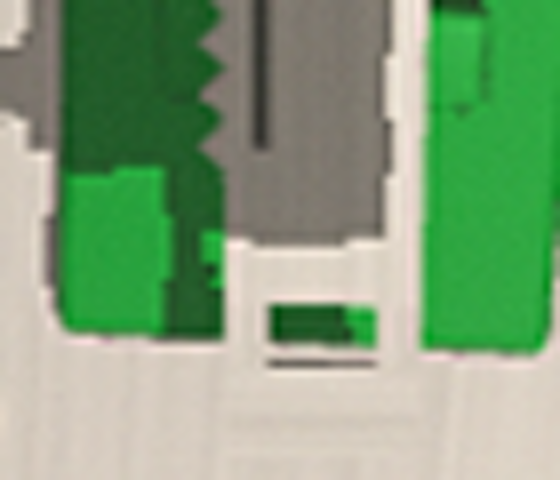

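View pics/w1b.png

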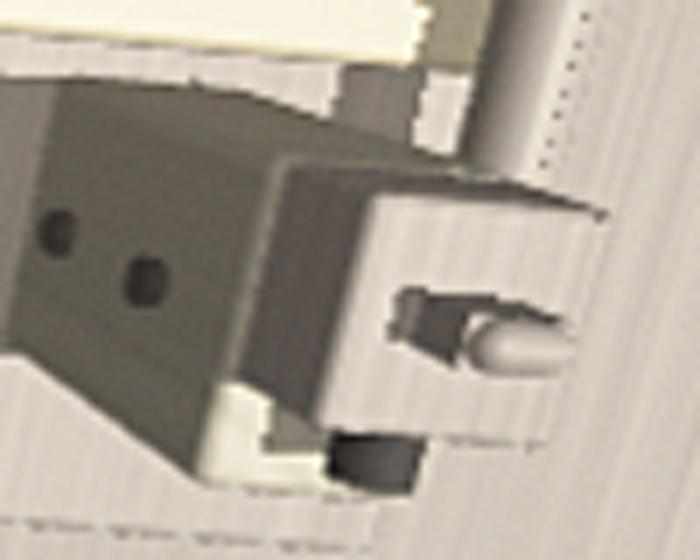

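Request:
arm_command(moves=[[5,0,-12,0,1],[5,0,-12,0,1],[5,0,-12,0,1],[5,0,-12,0,1],[5,0,-12,0,1]])

```text
time: 2.1
tool_pos: [420.4, -68.5, 360.0]
tcp_rot: [2.157, 1.569, 0.677]
contact_force: [0.1, 0.3, 0.4]
grip_width: 92.1
```

```bash
python3 - <<'E'
from plant import bot
from h import *
import pickle
o1,w1=pickle.load(open("w1.pkl","rb"))
print("hole",plane(w1,[(215+322/8-.5+.5/8,170+334/8-.5)],49,o1))
o,M=st(bot);w=bot.capture("wrist");cv2.imwrite("pics/w2.png",w["frame"]);pickle.dump((o,w),open("w2.pkl","wb"))
E
```

```text
hole [[ 438.05606774 -235.3107802    49.        ]]
t 2.10 grip_pt [420.6 -68.3 201. ] F [0.1 0.3 0.4] w 92.1 j [-0.34  0.21  1.85  0.    1.09 -0.43]
[[0.001, 0.9959, 0.0904], [0.0008, 0.0904, -0.9959], [-1.0, 0.0011, -0.0007]]
```

View pics/w2.png

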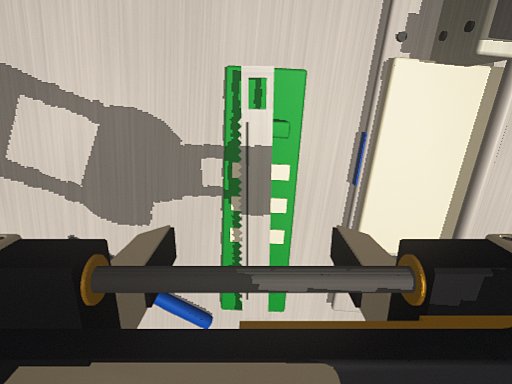

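```bash
python3 - <<'E'
from h import *
f=cv2.imread("pics/w2.png")
crop(f,220,60,320,140,7,"pics/w2a.png")
E
```

```text
(no output)
```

View pics/w2a.png

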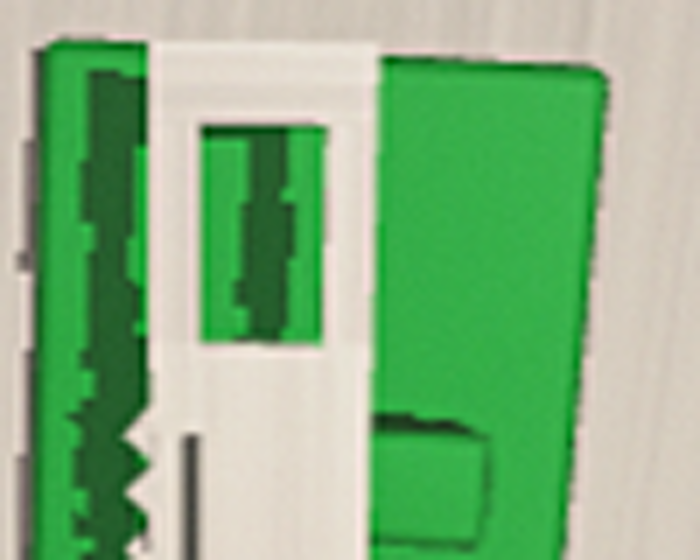

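```bash
python3 - <<'E'
from h import *
import pickle
o,w=pickle.load(open("w2.pkl","rb"))
f=lambda X,Y:(220+X/7-.5,60+Y/7-.5)
P=plane(w,[f(263,123),f(263,343)],49,o);print(P,np.diff(P,axis=0))
s=P.mean(0);h=np.array([438.06,-235.3,49]);d=s-h;print(np.linalg.norm(d[:2]))
u=d/np.linalg.norm(d);c=(h+130*u+s-126*u)/2
ang=np.arctan2(-u[0],u[1]);print("ctr",c,"ang",ang)
M=rot(o["tcp_rot"])
T=c+u*15;T[2]=47.5
shift(o,M,[T[0],T[1],100],ang)
shift(o,M,T,ang)
E
```

```text
[[415.30436253  33.23381055  49.        ]
 [417.92454377   5.53971704  49.        ]] [[ 2.62018125e+00 -2.76940935e+01  5.68434189e-14]]
255.58806532035632
ctr [ 427.16941321 -105.96367087   49.        ] ang 0.08400545167143633
shift cm [10.1   0.31  2.32]
turn deg 0.3761471062810673
shift cm [15.35  0.31  2.32]
turn deg 0.3761471062810673
```

Request:
arm_command(moves=[[0,18.6,-6.2,5.2,1],[0,18.6,-6.2,5.2,1],[0,18.6,-6.2,5.2,1],[0,18.6,-6.2,5.2,1],[0,18.6,-6.2,5.2,1],[0,18.6,-6.2,5.2,1]])

```text
time: 2.75
tool_pos: [601.1, 8.3, 360.0]
tcp_rot: [1.798, 1.57, 0.225]
contact_force: [0.3, -0.4, -0.8]
grip_width: 91.7
```

```bash
python3 - <<'E'
from plant import bot
from h import *
import pickle
o,M=st(bot);w=bot.capture("wrist");cv2.imwrite("pics/w3.png",w["frame"]);pickle.dump((o,w),open("w3.pkl","wb"))
print(proj(w,[[600,88,120]],o))
E
```

```text
t 2.75 grip_pt [601.3   8.3 201. ] F [ 0.3 -0.4 -0.8] w 91.7 j [-0.11  0.52  1.37  0.    1.25 -0.11]
[[0.001, 1.0, -0.0021], [0.0002, -0.0021, -1.0], [-1.0, 0.001, -0.0002]]
[[251.06211672 101.56792803]]
```

View pics/w3.png

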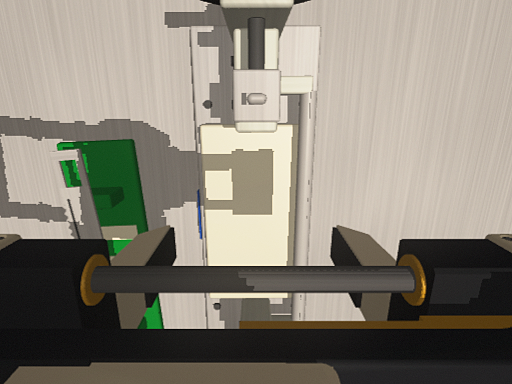

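Tension lug is at about (257,98), wheel at the top. Now the anchor lug.

Request:
arm_command(moves=[[0,0,25.6,0,1],[0,0,25.6,0,1],[0,0,25.6,0,1],[0,0,25.6,0,1],[0,0,25.6,0,1],[0,0,25.6,0,1],[0,0,25.6,0,1],[0,0,25.6,0,1]])

```text
time: 3.6
tool_pos: [599.0, -247.5, 360.8]
tcp_rot: [2.247, 1.57, 0.673]
contact_force: [0.2, 0.4, 0.6]
grip_width: 91.6
```

```bash
python3 - <<'E'
from plant import bot
from h import *
import pickle
o,M=st(bot);w=bot.capture("wrist");cv2.imwrite("pics/w4.png",w["frame"]);pickle.dump((o,w),open("w4.pkl","wb"))
print(proj(w,[[600,-168,120]],o))
a=cv2.imread("pics/w3.png");
z=lambda im,x0,y0:cv2.resize(im[y0:y0+60,x0:x0+70],None,fx=8,fy=8,interpolation=cv2.INTER_CUBIC)
cv2.imwrite("pics/w34.png",np.vstack([z(a,222,68),]));cv2.imwrite("pics/w4a.png",z(w["frame"],222,68))
E
```

```text
t 3.60 grip_pt [ 599.1 -247.4  201.8] F [0.2 0.4 0.6] w 91.6 j [-0.51  0.6   1.22  0.    1.32 -0.51]
[[0.001, 1.0, -0.0033], [0.0008, -0.0033, -1.0], [-1.0, 0.001, -0.0008]]
[[253.94368156 102.04420081]]
```

View pics/w34.png

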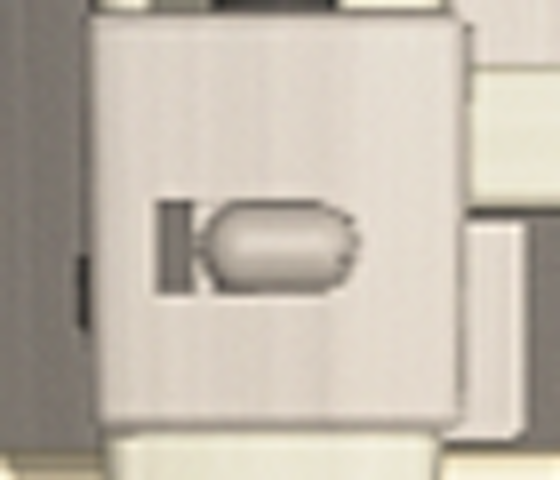

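View pics/w4a.png

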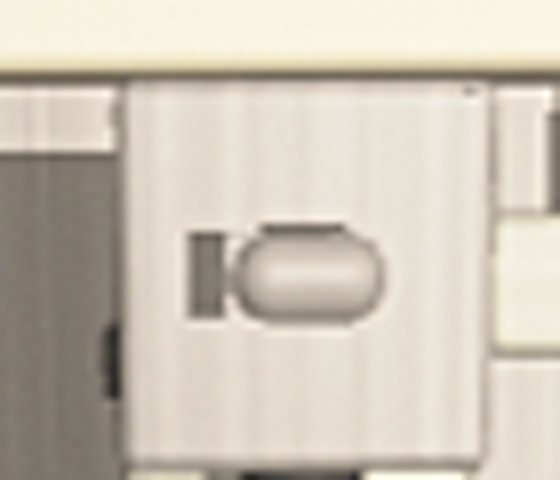

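```bash
python3 - <<'E'
from h import *
import pickle
f=lambda X,Y:(222+X/8-.5,68+Y/8-.5)
for n,p,b in(("w3",(280,247),(278,(15+420)/2)),("w4",(308,277),(306,(85+463)/2))):
    o,w=pickle.load(open(n+".pkl","rb"))
    print(n,plane(w,[f(*p)],126,o),plane(w,[f(*p)],122,o),plane(w,[f(*p)],130,o),"blockctr",plane(w,[f(*b)],120,o))
o1,w1=pickle.load(open("w1.pkl","rb"))
print(plane(w1,[(370+520/7-.5,140+347/7-.5)],130,o1))
E
```

```text
w3 [[603.77567201  90.06705852 126.        ]] [[603.83217536  90.12442039 122.        ]] [[603.71916865  90.00969666 130.        ]] blockctr [[603.68109924  92.63462997 120.        ]]
w4 [[ 604.16808165 -168.09033636  126.        ]] [[ 604.27006009 -168.07731864  122.        ]] [[ 604.06610322 -168.10335408  130.        ]] blockctr [[ 604.14188801 -167.8143036   120.        ]]
[[ 604.97016498 -168.30572604  130.        ]]
```

Request:
arm_command(moves=[[0,-17.4,-15.6,-5.0,1],[0,-17.4,-15.6,-5.0,1],[0,-17.4,-15.6,-5.0,1],[0,-17.4,-15.6,-5.0,1],[0,-17.4,-15.6,-5.0,1],[6,-17.4,-15.6,-5.0,1],[10,-17.4,-15.6,-5.0,1],[10,-17.4,-15.6,-5.0,1]])

```text
time: 4.45
tool_pos: [423.4, -88.1, 256.8]
tcp_rot: [-2.153, 1.56, 2.647]
contact_force: [-0.3, 1.0, -0.4]
grip_width: 91.9
```

```bash
python3 - <<'E'
from plant import bot
from h import *
o,M=st(bot);shift(o,M,[425.9,-91,47.5],.084)
E
```

```text
t 4.45 grip_pt [421.9 -87.3  97.8] F [-0.3  1.  -0.4] w 91.9 j [-0.38  0.38  1.96  0.    0.81 -0.47]
[[-0.0091, 0.9961, 0.0876], [0.0049, 0.0877, -0.9961], [-0.9999, -0.0087, -0.0057]]
shift cm [5.02 0.41 0.43]
turn deg 0.21751332585361544
```

Request:
arm_command(moves=[[2,0.4,0.4,0.2,1],[2,0.4,0.4,0.2,1],[2,0.4,0.4,0.2,1]])

```text
time: 4.75
tool_pos: [428.0, -91.3, 238.4]
tcp_rot: [-2.174, 1.562, 2.623]
contact_force: [-0.7, -0.4, -0.3]
grip_width: 92.0
```

```bash
python3 - <<'E'
from plant import bot
from h import *
o,M=st(bot);shift(o,M,[425.9,-91,47.5],.084)
E
```

```text
t 4.75 grip_pt [426.8 -90.6  79.4] F [-0.7 -0.4 -0.3] w 92.0 j [-0.39  0.42  1.97  0.    0.77 -0.47]
[[-0.0078, 0.9964, 0.085], [0.0044, 0.085, -0.9964], [-1.0, -0.0074, -0.0051]]
shift cm [ 3.19 -0.07  0.05]
turn deg 0.06437331336279907
```

Request:
arm_command(moves=[[3.2,-0.07,0.05,0,1],[3.2,-0.07,0.05,0,1],[3.2,-0.07,0.05,0,1],[3.2,-0.07,0.05,0,1]])

```text
time: 5.15
tool_pos: [427.6, -91.9, 208.0]
tcp_rot: [-2.219, 1.564, 2.578]
contact_force: [-0.0, -0.6, 0.3]
grip_width: 91.7
```

```bash
python3 - <<'E'
from plant import bot
from h import *
o,M=st(bot);shift(o,M,[425.9,-91,47.5],.084)
w=bot.capture("wrist");cv2.imwrite("pics/w5.png",w["frame"])
E
```

```text
t 5.15 grip_pt [426.7 -91.3  49. ] F [-0.  -0.6  0.3] w 91.7 j [-0.39  0.47  1.99  0.    0.68 -0.47]
[[-0.0055, 0.9964, 0.0851], [0.0035, 0.0852, -0.9964], [-1.0, -0.0052, -0.004]]
shift cm [ 0.15 -0.08 -0.04]
turn deg 0.07224481201351138
```

View pics/w5.png

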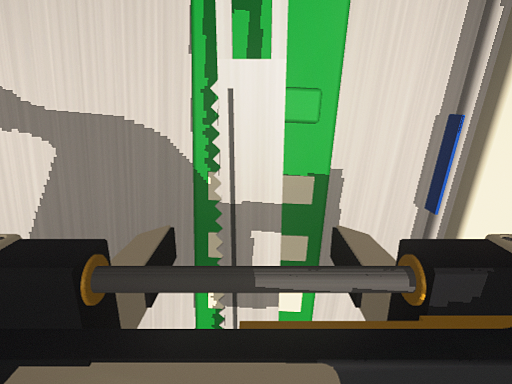

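Request:
arm_command(moves=[[0.1,-0.05,0,0,1],[0.1,-0.05,0,0,1],[0.1,-0.05,0,0,0],[0.1,-0.05,0,0,0],[0.1,-0.05,0,0,0],[0.1,-0.05,0,0,0],[0.1,-0.05,0,0,0],[0.1,-0.05,0,0,0],[0.1,-0.05,0,0,0],[0.1,-0.05,0,0,0]])

```text
time: 6.2
tool_pos: [427.1, -91.9, 206.9]
tcp_rot: [-2.221, 1.564, 2.576]
contact_force: [-0.4, 0.8, -0.3]
grip_width: 32.3
```

```bash
python3 - <<'E'
from plant import bot
from h import *
o,M=st(bot)
E
```

```text
t 6.20 grip_pt [426.2 -91.4  47.9] F [-0.4  0.8 -0.3] w 32.3 j [-0.39  0.47  2.    0.    0.68 -0.47]
[[-0.0056, 0.9964, 0.085], [0.0035, 0.0851, -0.9964], [-1.0, -0.0052, -0.004]]
```

Request:
arm_command(moves=[[0,0,0,0,0],[0,0,0,0,0],[0,0,0,0,0]])

```text
time: 6.5
tool_pos: [427.1, -91.9, 206.9]
tcp_rot: [-2.222, 1.564, 2.576]
contact_force: [0.1, 0.2, 1.1]
grip_width: 28.8
```

Request:
arm_command(moves=[[-3,0,0,0,0],[-6,0,0,0,0],[-12,0,0,0,0],[-15.3,0,0,0,0],[-15.3,0,0,0,0],[-15.3,0,0,0,0],[-15.3,0,0,0,0]])

```text
time: 7.2
tool_pos: [427.3, -92.2, 358.3]
tcp_rot: [-2.163, 1.561, 2.635]
contact_force: [-0.1, -0.1, -2.1]
grip_width: 28.9
```

```bash
python3 - <<'E'
from plant import bot
from h import *
o,M=st(bot)
w=bot.capture("wrist");cv2.imwrite("pics/w6.png",w["frame"])
import pickle;pickle.dump((o,w),open("w6.pkl","wb"))
E
```

```text
t 7.20 grip_pt [426.  -91.5 199.3] F [-0.1 -0.1 -2.1] w 28.9 j [-0.39  0.23  1.82  0.    1.1  -0.47]
[[-0.0087, 0.9963, 0.085], [0.0048, 0.085, -0.9964], [-1.0, -0.0082, -0.0055]]
```

View pics/w6.png

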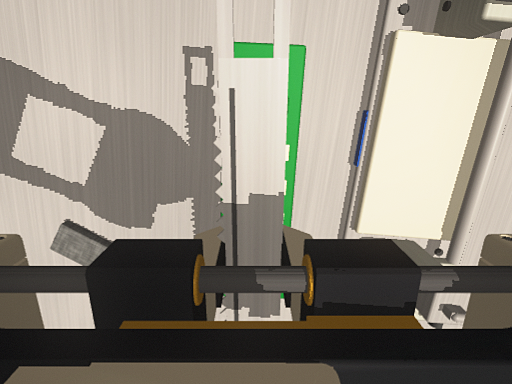

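```bash
python3 - <<'E'
from h import *
crop(cv2.imread("pics/w6.png"),205,0,305,75,7.5,"pics/w6a.png")
E
```

```text
(no output)
```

View pics/w6a.png

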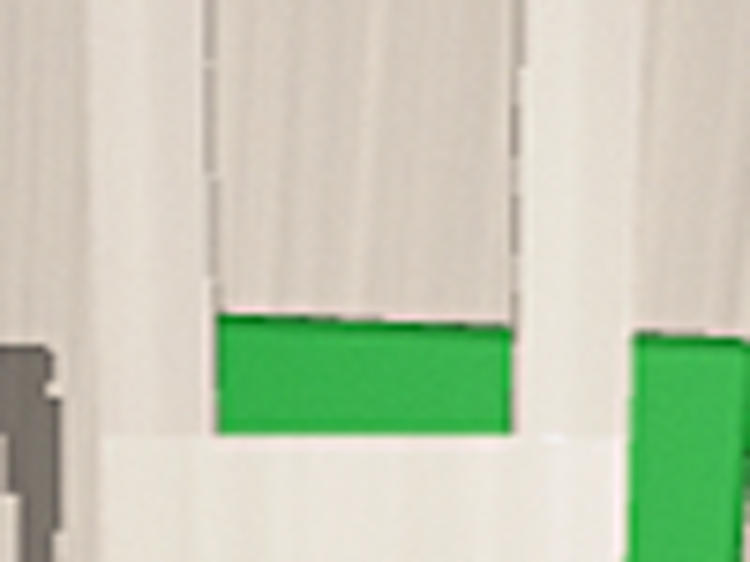

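```bash
python3 - <<'E'
from h import *
import pickle
o,w=pickle.load(open("w6.pkl","rb"));T=w["T_tool_cam"]
def tool(px,X):
    d=und(w,[px])[0]@T[:3,:3].T;return T[:3,3]+d*(X-T[0,3])/d[0]
f=lambda X,Y:(205+X/7.5-.5,Y/7.5-.5)
for X in(157.9,159.4):
    for p in((213,434),(515,434),(210,5),(522,5),(364,434)): print(X,tool(f(*p),X).round(2))
E
```

```text
157.9 [157.9   -8.81 -97.36]
157.9 [157.9    8.37 -97.36]
157.9 [ 157.9    -8.55 -118.67]
157.9 [ 157.9     8.33 -118.68]
157.9 [157.9   -0.22 -97.36]
159.4 [159.4   -8.9  -97.56]
159.4 [159.4    8.47 -97.56]
159.4 [ 159.4    -8.64 -119.11]
159.4 [ 159.4     8.43 -119.11]
159.4 [159.4   -0.22 -97.56]
```

Request:
arm_command(moves=[[0,4,-1.2,1,0],[0,8.5,-2.5,2.5,0],[0,13,-4,4.0,0],[0,16.5,-5,4.8,0],[0,18.3,-5.3,4.8,0],[1.5,18.3,-5.3,4.8,0],[3,18.3,-5.3,4.8,0],[3,18.3,-5.3,4.8,0],[3,18.3,-5.3,4.8,0],[3,18.3,-5.3,4.8,0]])

```text
time: 8.25
tool_pos: [605.1, -23.9, 327.0]
tcp_rot: [-2.08, 1.56, 2.634]
contact_force: [0.3, -0.6, -2.4]
grip_width: 28.9
```

```bash
python3 - <<'E'
from plant import bot
from h import *
o,M=st(bot);shift(o,M,[604.1,-23.5,140],.0015)
w=bot.capture("wrist");cv2.imwrite("pics/w7.png",w["frame"])
s=bot.capture("scene");crop(s["frame"],175,165,350,265,4.5,"pics/s7.png")
E
```

```text
t 8.25 grip_pt [603.7 -23.1 168. ] F [ 0.3 -0.6 -2.4] w 28.9 j [-0.17  0.56  1.4   0.    1.2  -0.17]
[[-0.0091, 1.0, 0.0011], [0.005, 0.0011, -1.0], [-0.9999, -0.0091, -0.0051]]
shift cm [2.8  0.07 0.05]
turn deg -0.021684641589305366
```

View pics/w7.png

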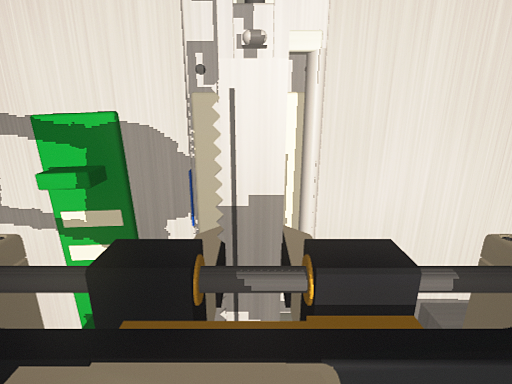

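View pics/s7.png

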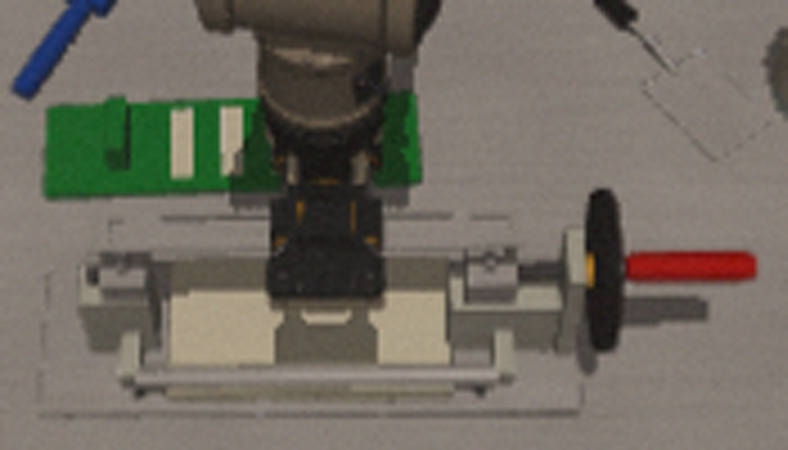

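Request:
arm_command(moves=[[1.4,0.06,0.04,0,0],[2.6,0.06,0.04,0,0],[2.6,0.06,0.04,0,0],[2.6,0.06,0.04,0,0],[2.6,0.06,0.04,0,0]])

```text
time: 8.85
tool_pos: [605.6, -24.2, 302.0]
tcp_rot: [-2.155, 1.562, 2.559]
contact_force: [-0.6, 1.2, -2.3]
grip_width: 28.5
```

```bash
python3 - <<'E'
from plant import bot
from h import *
o,M=st(bot);shift(o,M,[604.1,-23.5,121.9],.0015)
w=bot.capture("wrist");crop(w["frame"],205,0,305,75,7.5,"pics/w8.png")
E
```

```text
t 8.85 grip_pt [604.5 -23.4 143. ] F [-0.6  1.2 -2.3] w 28.5 j [-0.17  0.58  1.43  0.    1.14 -0.17]
[[-0.0072, 1.0, 0.0011], [0.0047, 0.0012, -1.0], [-1.0, -0.0072, -0.0047]]
shift cm [ 2.11 -0.02  0.02]
turn deg -0.01843175085016224
```

View pics/w8.png

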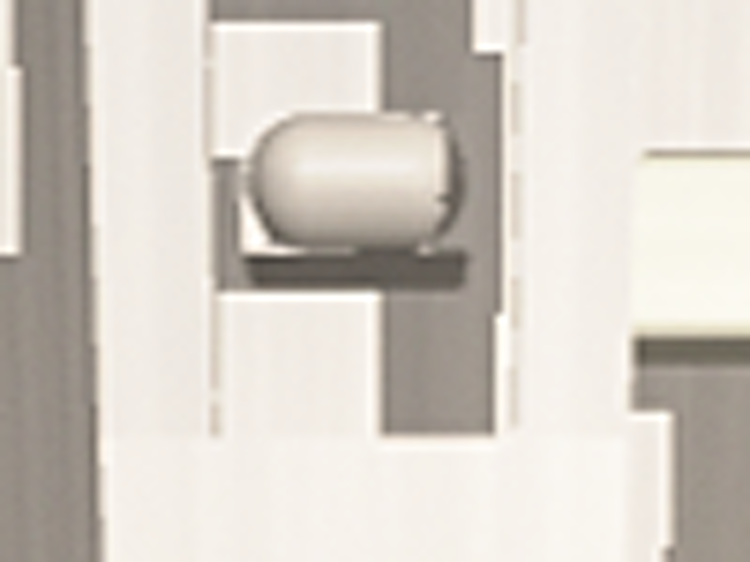

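Request:
arm_command(moves=[[0.4,-0.04,0.01,0,0],[0.8,-0.04,0.01,0,0],[1.2,-0.04,0.01,0,0],[1.2,-0.04,0.01,0,0],[1.2,-0.04,0.01,0,0]])

```text
time: 9.4
tool_pos: [605.1, -24.2, 289.9]
tcp_rot: [-2.139, 1.562, 2.575]
contact_force: [0.6, -0.8, -1.3]
grip_width: 28.7
```

```bash
python3 - <<'E'
from plant import bot
from h import *
o,M=st(bot);shift(o,M,[604.1,-23.5,121.9],.0015)
w=bot.capture("wrist");crop(w["frame"],205,0,305,75,7.5,"pics/w9.png")
E
```

```text
t 9.40 grip_pt [603.9 -23.5 130.9] F [ 0.6 -0.8 -1.3] w 28.7 j [-0.17  0.59  1.44  0.    1.11 -0.17]
[[-0.0074, 1.0, 0.0012], [0.0047, 0.0012, -1.0], [-1.0, -0.0074, -0.0047]]
shift cm [0.9  0.02 0.01]
turn deg -0.015956400020258492
```

View pics/w9.png

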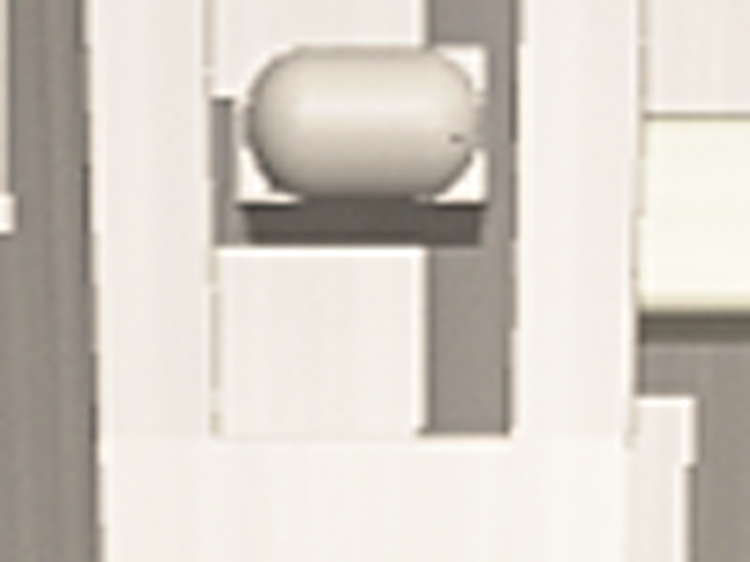

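Request:
arm_command(moves=[[0.3,0.01,0,0,0],[0.6,0.01,0,0,0],[0.7,0.01,0,0,0],[0.7,0.01,0,0,0],[0.7,0.01,0,0,0]])

```text
time: 9.95
tool_pos: [605.2, -24.2, 283.1]
tcp_rot: [-2.16, 1.562, 2.554]
contact_force: [0.0, -0.6, -1.9]
grip_width: 29.0
```

```bash
python3 - <<'E'
from plant import bot
from h import *
o,M=st(bot);shift(o,M,[604.1,-23.5,121.9],.0015)
E
```

```text
t 9.95 grip_pt [604.1 -23.4 124.1] F [ 0.  -0.6 -1.9] w 29.0 j [-0.17  0.6   1.45  0.    1.1  -0.17]
[[-0.007, 1.0, 0.0012], [0.0047, 0.0012, -1.0], [-1.0, -0.007, -0.0047]]
shift cm [ 0.22 -0.    0.01]
turn deg -0.017364807655967814
```

Request:
arm_command(moves=[[0.15,0,0,0,0],[0.22,0,0,0,0],[0.22,0,0,0,0],[0.22,0,0,0,0]])

```text
time: 10.35
tool_pos: [605.3, -24.2, 280.9]
tcp_rot: [-2.163, 1.563, 2.55]
contact_force: [0.1, 0.0, -1.8]
grip_width: 28.8
```

```bash
python3 - <<'E'
from plant import bot
from h import *
o,M=st(bot)
E
```

```text
t 10.35 grip_pt [604.2 -23.5 121.9] F [ 0.1  0.  -1.8] w 28.8 j [-0.17  0.6   1.45  0.    1.09 -0.17]
[[-0.0068, 1.0, 0.0012], [0.0046, 0.0013, -1.0], [-1.0, -0.0068, -0.0046]]
```

Still free; lower a little until contact.

Request:
arm_command(moves=[[0.08,0,0,0,0],[0.08,0,0,0,0],[0.08,0,0,0,0]])

```text
time: 10.65
tool_pos: [605.2, -24.2, 280.8]
tcp_rot: [-2.19, 1.563, 2.524]
contact_force: [-2.5, -0.6, 6.1]
grip_width: 28.7
```

```bash
python3 - <<'E'
from plant import bot
from h import *
o,M=st(bot)
w=bot.capture("wrist");cv2.imwrite("pics/w10.png",w["frame"])
E
```

```text
t 10.65 grip_pt [604.2 -23.4 121.8] F [-2.5 -0.6  6.1] w 28.7 j [-0.17  0.6   1.45  0.    1.09 -0.17]
[[-0.0063, 1.0, 0.0012], [0.0045, 0.0013, -1.0], [-1.0, -0.0063, -0.0045]]
```

View pics/w10.png

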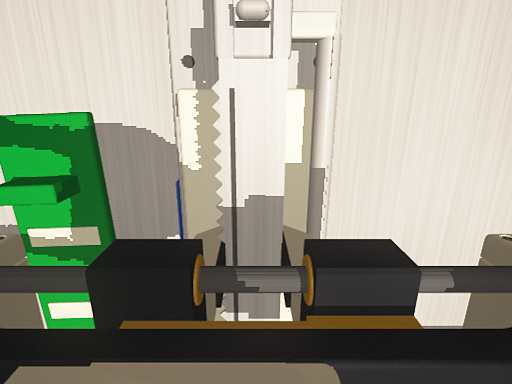

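Request:
arm_command(moves=[[0,0,0,0,0.4],[0,0,0,0,0.5],[0,0,0,0,0.6],[0,0,0,0,0.7],[0,0,0,0,0.7],[0,0,0,0,0.7]])

```text
time: 11.3
tool_pos: [605.2, -24.1, 280.7]
tcp_rot: [-2.181, 1.563, 2.532]
contact_force: [0.4, -0.8, 1.4]
grip_width: 63.6
```

Request:
arm_command(moves=[[-2,0,0,0,0.7],[-6,0,0,0,0.7],[-10,0,0,0,0.7],[-12,0,0,0,0.7],[-12,0,0,0,0.7],[-12,0,0,0,0.7]])

```text
time: 11.9
tool_pos: [605.8, -24.7, 400.2]
tcp_rot: [-2.168, 1.563, 2.545]
contact_force: [-0.7, 0.4, -1.1]
grip_width: 64.5
```

```bash
python3 - <<'E'
from plant import bot
from h import *
o,M=st(bot)
w=bot.capture("wrist");cv2.imwrite("pics/w11.png",w["frame"])
s=bot.capture("scene");crop(s["frame"],175,165,350,265,4.5,"pics/s11.png")
E
```

```text
t 11.90 grip_pt [604.8 -24.  241.2] F [-0.7  0.4 -1.1] w 64.5 j [-0.17  0.5   1.29  0.    1.36 -0.17]
[[-0.0067, 1.0, 0.0012], [0.0045, 0.0012, -1.0], [-1.0, -0.0067, -0.0046]]
```

View pics/w11.png

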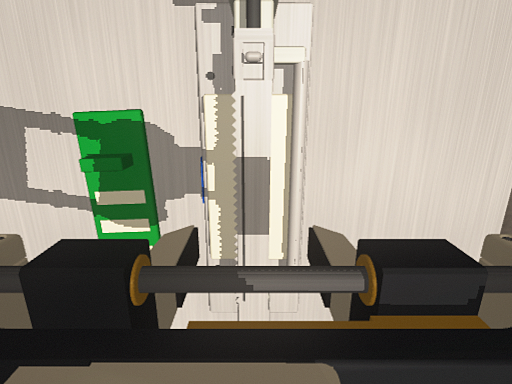

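View pics/s11.png

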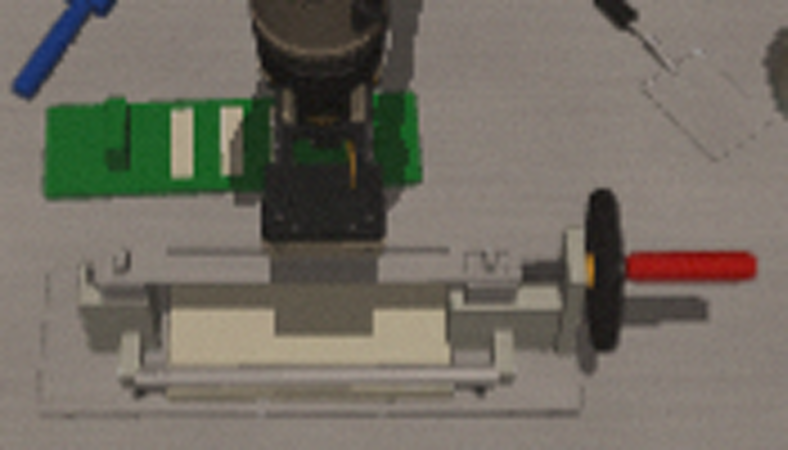

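Request:
arm_command(moves=[[-2.9,1,-18.3,0,0.7],[-2.9,1,-18.3,0,0.7],[-2.9,1,-18.3,0,0.7],[-2.9,1,-18.3,0,0.7],[-2.9,1,-18.3,0,0.7],[-2.9,1,-18.3,0,0.7],[-2.9,1,-18.3,0,0.7]])

```text
time: 12.7
tool_pos: [615.9, 157.2, 427.4]
tcp_rot: [-1.917, 1.558, 2.796]
contact_force: [0.0, 0.2, 0.3]
grip_width: 64.1
```

```bash
python3 - <<'E'
from plant import bot
from h import *
o,M=st(bot)
w=bot.capture("wrist");cv2.imwrite("pics/w12.png",w["frame"])
hsv=cv2.cvtColor(w["frame"],cv2.COLOR_BGR2HSV)
m=(((hsv[...,0]<8)|(hsv[...,0]>172))&(hsv[...,1]>150)&(hsv[...,2]>60)).astype(np.uint8)
n,l,s,c=cv2.connectedComponentsWithStats(m);i=1+s[1:,4].argmax();print(s[i],c[i])
rows=np.where((l==i).any(1))[0]
for r in rows[::6]:
    xs=np.where(l[r]==i)[0];
    for z in(142,150):
        P=plane(w,[(xs[0]-.5,r),(xs[-1]+.5,r)],z,o);print(r,z,xs[0],xs[-1],P.mean(0).round(1),(P[1]-P[0])[0].round(1))
E
```

```text
t 12.70 grip_pt [614.  157.8 268.4] F [0.  0.2 0.3] w 64.1 j [0.13 0.54 1.14 0.01 1.47 0.13]
[[-0.0118, 0.9999, 0.0003], [0.0042, 0.0003, -1.0], [-0.9999, -0.0118, -0.0043]]
[ 255   58   27  113 2783] [268.17463169 113.14480776]
58 142 261 277 [625.7 272.6 142. ] 14.0
58 150 261 277 [625.3 271.5 150. ] 13.6
64 142 258 280 [625.7 268.  142. ] 19.1
64 150 258 280 [625.4 267.1 150. ] 18.5
70 142 257 281 [625.8 263.4 142. ] 20.8
70 150 257 281 [625.5 262.6 150. ] 20.2
76 142 256 281 [625.5 258.7 142. ] 21.8
76 150 256 281 [625.1 258.  150. ] 21.1
82 142 256 281 [625.5 254.  142. ] 21.9
82 150 256 281 [625.2 253.5 150. ] 21.3
88 142 256 281 [625.6 249.2 142. ] 22.0
88 150 256 281 [625.3 248.8 150. ] 21.4
94 142 256 281 [625.7 244.4 142. ] 22.2
94 150 256 281 [625.3 244.1 150. ] 21.5
100 142 256 281 [625.7 239.5 142. ] 22.3
100 150 256 281 [625.4 239.4 150. ] 21.6
106 142 256 281 [625.8 234.6 142. ] 22.4
106 150 256 281 [625.5 234.6 150. ] 21.7
112 142 256 280 [625.5 229.6 142. ] 21.7
112 150 256 280 [625.1 229.8 150. ] 21.0
118 142 256 280 [625.5 224.5 142. ] 21.8
118 150 256 280 [625.2 224.9 150. ] 21.1
124 142 256 280 [625.6 219.4 142. ] 21.9
124 150 256 280 [625.3 219.9 150. ] 21.2
130 142 256 280 [625.7 214.3 142. ] 22.0
130 150 256 280 [625.4 214.9 150. ] 21.4
136 142 256 280 [625.8 209.  142. ] 22.2
136 150 256 280 [625.4 209.8 150. ] 21.5
142 142 256 280 [625.8 203.7 142. ] 22.3
142 150 256 280 [625.5 204.7 150. ] 21.6
148 142 256 279 [625.5 198.4 142. ] 21.5
148 150 256 279 [625.2 199.5 150. ] 20.9
154 142 256 279 [625.5 193.  142. ] 21.6
154 150 256 279 [625.2 194.3 150. ] 21.0
160 142 256 279 [625.6 187.5 142. ] 21.8
160 150 256 279 [625.3 189.  150. ] 21.1
166 142 257 278 [625.7 182.  142. ] 20.1
166 150 257 278 [625.4 183.6 150. ] 19.5
```

View pics/w12.png

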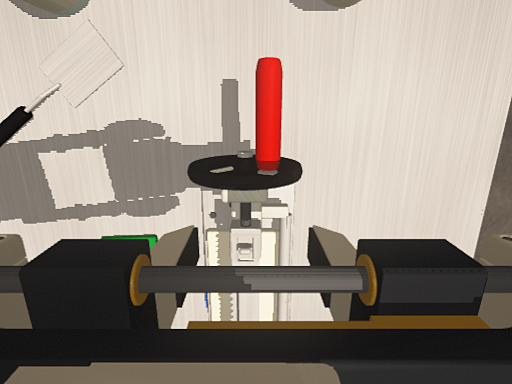

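Request:
arm_command(moves=[[0,1.2,-4.5,0,0.7],[3,1.2,-8.4,0,0.7],[6.8,1.2,-8.4,0,0.7],[6.8,1.2,-8.4,0,0.7],[6.8,1.2,-8.4,0,0.7]])

```text
time: 13.25
tool_pos: [627.6, 239.7, 360.0]
tcp_rot: [-1.853, 1.558, 2.857]
contact_force: [-0.2, -0.7, 0.9]
grip_width: 64.5
```

```bash
python3 - <<'E'
from plant import bot
from h import *
o,M=st(bot);shift(o,M,[625.5,242,150.7],0)
c=bot.capture("top");cv2.imwrite("pics/top2.png",c["frame"])
print(plane(c,[(142,129)],190), plane(c,[(147,230)],125))
E
```

```text
t 13.25 grip_pt [625.6 240.3 201. ] F [-0.2 -0.7  0.9] w 64.5 j [0.25 0.65 1.13 0.01 1.37 0.25]
[[-0.0127, 0.9999, -0.0021], [0.0037, -0.0021, -1.0], [-0.9999, -0.0127, -0.0037]]
shift cm [ 5.03  0.05 -0.15]
turn deg -0.1198773469542575
[[714.63471109 383.7141542  190.        ]] [[383.13010693 378.04792869 125.        ]]
```

View pics/top2.png

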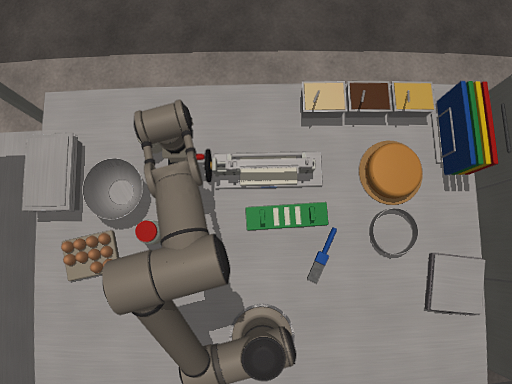

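Request:
arm_command(moves=[[3,0.05,-0.1,0,0.7],[5,0.05,-0.1,0,0.7],[5,0.05,-0.1,0,0.7],[5,0.05,-0.1,0,0.7]])

```text
time: 13.7
tool_pos: [628.7, 240.1, 314.0]
tcp_rot: [-2.257, 1.562, 2.451]
contact_force: [0.4, -0.2, -0.1]
grip_width: 64.3
```

```bash
python3 - <<'E'
from plant import bot
from h import *
o,M=st(bot);shift(o,M,[625.5,242,150.7],0)
E
```

```text
t 13.70 grip_pt [627.7 241.  155. ] F [ 0.4 -0.2 -0.1] w 64.3 j [0.25 0.69 1.19 0.01 1.27 0.25]
[[-0.0065, 1.0, -0.0037], [0.0054, -0.0037, -1.0], [-1.0, -0.0066, -0.0054]]
shift cm [ 0.43 -0.21 -0.1 ]
turn deg -0.20917592884625755
```

Request:
arm_command(moves=[[0.4,-0.2,0,0,0.7],[0.4,-0.2,0,0,0.7],[0.4,-0.2,0,0,0.5],[0.4,-0.2,0,0,0.3],[0.4,-0.2,0,0,0],[0.4,-0.2,0,0,0],[0.4,-0.2,0,0,0],[0.4,-0.2,0,0,0],[0.4,-0.2,0,0,0]])

```text
time: 14.6
tool_pos: [626.5, 240.2, 310.0]
tcp_rot: [-2.203, 1.562, 2.505]
contact_force: [-0.9, -0.8, 1.0]
grip_width: 21.0
```

```bash
cat >> h.py <<'E'
AX=(603.5,108.0)
def wind(bot,dphi):
    o,M=st(bot);g=o["tool_pos"]+M[:,0]*GP;dx,dz=g[0]-AX[0],g[2]-AX[1]
    phi=np.arctan2(dx,dz);print("phi %.1f r %.1f"%(np.degrees(phi),np.hypot(dx,dz)))
    t=np.array([-np.cos(phi),0,np.sin(phi)]);n=np.array([np.sin(phi),0,np.cos(phi)])
    F=o["contact_force"];print("pull tang %.1f radial(out) %.1f"%(-F@t,-F@n))
    for d in dphi:
        p=phi-np.radians(d);P=np.array([AX[0]+48*np.sin(p),g[1],AX[1]+48*np.cos(p)])
        print(d,np.round(M.T@(P-g)/10,2).tolist())
E
python3 - <<'E'
from plant import bot
from h import *
wind(bot,range(5,70,5))
E
```

```text
t 14.60 grip_pt [625.4 241.1 151. ] F [-0.9 -0.8  1. ] w 21.0 j [0.25 0.69 1.2  0.01 1.26 0.25]
[[-0.0072, 1.0, -0.0035], [0.0053, -0.0035, -1.0], [-1.0, -0.0072, -0.0053]]
phi 27.0 r 48.2
pull tang -1.3 radial(out) -0.5
5 [-0.15, -0.39, 0.0]
10 [-0.29, -0.79, 0.0]
15 [-0.39, -1.19, 0.0]
20 [-0.46, -1.61, 0.0]
25 [-0.49, -2.02, 0.0]
30 [-0.48, -2.44, 0.01]
35 [-0.44, -2.86, 0.01]
40 [-0.36, -3.27, 0.01]
45 [-0.24, -3.67, 0.01]
50 [-0.09, -4.06, 0.01]
55 [0.09, -4.44, 0.02]
60 [0.31, -4.8, 0.02]
65 [0.55, -5.14, 0.02]
```

Request:
arm_command(moves=[[-0.15,-0.4,0,0,0],[-0.29,-0.79,0,0,0],[-0.39,-1.19,0,0,0],[-0.46,-1.61,0,0,0],[-0.49,-2.02,0,0,0],[-0.48,-2.44,0,0,0],[-0.44,-2.86,0,0,0],[-0.36,-3.27,0,0,0]])

```text
time: 15.4
tool_pos: [595.5, 240.0, 314.6]
tcp_rot: [3.073, 1.565, 1.499]
contact_force: [9.8, 0.0, -1.8]
grip_width: 21.2
```

```bash
python3 - <<'E'
from plant import bot
from h import *
wind(bot,range(5,55,5))
E
```

```text
t 15.40 grip_pt [595.6 241.  155.6] F [ 9.8  0.  -1.8] w 21.2 j [0.26 0.63 1.3  0.01 1.21 0.26]
[[0.0004, 1.0, -0.0037], [0.0061, -0.0037, -1.0], [-1.0, 0.0004, -0.0061]]
phi -9.5 r 48.3
pull tang 9.4 radial(out) 3.4
5 [0.11, -0.41, 0.0]
10 [0.23, -0.81, 0.0]
15 [0.39, -1.19, 0.01]
20 [0.58, -1.57, 0.01]
25 [0.8, -1.92, 0.01]
30 [1.05, -2.26, 0.01]
35 [1.33, -2.57, 0.02]
40 [1.64, -2.86, 0.02]
45 [1.97, -3.11, 0.02]
50 [2.32, -3.34, 0.03]
```

Request:
arm_command(moves=[[0.11,-0.41,0,0,0],[0.23,-0.81,0,0,0],[0.39,-1.19,0,0,0],[0.58,-1.57,0,0,0],[0.8,-1.92,0,0,0],[1.05,-2.26,0,0,0],[1.33,-2.57,0,0,0],[1.64,-2.86,0,0,0],[1.97,-3.11,0,0,0],[2.32,-3.34,0,0,0]])

```text
time: 16.4
tool_pos: [563.0, 240.0, 294.0]
tcp_rot: [2.35, 1.561, 0.775]
contact_force: [1.2, -2.6, 10.6]
grip_width: 21.2
```

```bash
python3 - <<'E'
from plant import bot
from h import *
wind(bot,range(5,55,5))
E
```

```text
t 16.40 grip_pt [564.1 241.  135. ] F [ 1.2 -2.6 10.6] w 21.2 j [0.28 0.6  1.42 0.01 1.11 0.28]
[[0.0068, 1.0, -0.0038], [0.0066, -0.0038, -1.0], [-1.0, 0.0067, -0.0066]]
phi -55.6 r 47.8
pull tang 9.4 radial(out) -5.0
5 [0.34, -0.24, 0.0]
10 [0.71, -0.43, 0.01]
15 [1.1, -0.59, 0.01]
20 [1.5, -0.72, 0.01]
25 [1.91, -0.81, 0.02]
30 [2.32, -0.86, 0.02]
35 [2.74, -0.88, 0.02]
40 [3.16, -0.86, 0.02]
45 [3.58, -0.8, 0.03]
50 [3.98, -0.71, 0.03]
```

Request:
arm_command(moves=[[0.34,-0.24,0,0,0],[0.71,-0.43,0,0,0],[1.1,-0.59,0,0,0],[1.5,-0.72,0,0,0],[1.91,-0.81,0,0,0],[2.32,-0.86,0,0,0],[2.74,-0.88,0,0,0],[3.16,-0.86,0,0,0],[3.58,-0.8,0,0,0]])

```text
time: 17.3
tool_pos: [555.1, 240.0, 259.4]
tcp_rot: [2.258, 1.561, 0.683]
contact_force: [-3.3, -2.4, 9.4]
grip_width: 21.4
```

```bash
python3 - <<'E'
from plant import bot
from h import *
wind(bot,range(3,33,3))
w=bot.capture("wrist");cv2.imwrite("pics/w13.png",w["frame"])
E
```

```text
t 17.30 grip_pt [556.4 241.  100.5] F [-3.3 -2.4  9.4] w 21.4 j [0.28 0.62 1.48 0.   1.03 0.28]
[[0.0077, 1.0, -0.0036], [0.0063, -0.0036, -1.0], [-1.0, 0.0077, -0.0063]]
phi -99.1 r 47.7
pull tang 9.8 radial(out) -1.7
3 [0.25, 0.02, 0.0]
6 [0.5, 0.08, 0.0]
9 [0.74, 0.15, 0.0]
12 [0.97, 0.23, 0.01]
15 [1.21, 0.32, 0.01]
18 [1.43, 0.43, 0.01]
21 [1.66, 0.55, 0.01]
24 [1.87, 0.68, 0.01]
27 [2.08, 0.82, 0.01]
30 [2.28, 0.97, 0.01]
```

View pics/w13.png

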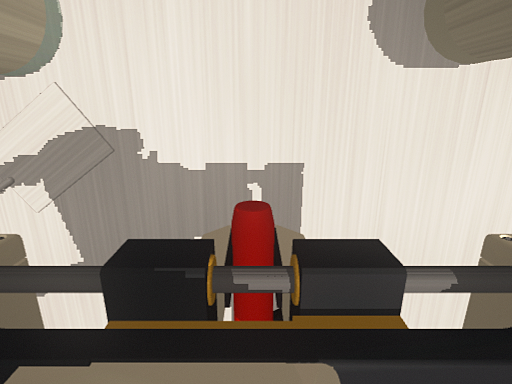

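Request:
arm_command(moves=[[0.25,0.03,0,0,0],[0.5,0.08,0,0,0],[0.74,0.15,0,0,0],[0.97,0.23,0,0,0]])

```text
time: 17.75
tool_pos: [557.4, 240.0, 250.3]
tcp_rot: [2.221, 1.56, 0.647]
contact_force: [-3.2, -1.4, 7.9]
grip_width: 20.9
```

```bash
python3 - <<'E'
from plant import bot
from h import *
wind(bot,range(3,15,3))
E
```

```text
t 17.75 grip_pt [558.7 241.   91.3] F [-3.2 -1.4  7.9] w 20.9 j [0.28 0.64 1.48 0.   1.01 0.28]
[[0.0082, 1.0, -0.0035], [0.0062, -0.0035, -1.0], [-0.9999, 0.0082, -0.0062]]
phi -110.5 r 47.8
pull tang 8.6 radial(out) -0.2
3 [0.24, 0.07, 0.0]
6 [0.47, 0.18, 0.0]
9 [0.69, 0.29, 0.0]
12 [0.91, 0.42, 0.0]
```

Request:
arm_command(moves=[[0.24,0.07,0,0,0],[0.47,0.18,0,0,0],[0.69,0.29,0,0,0]])

```text
time: 18.05
tool_pos: [560.1, 240.0, 244.5]
tcp_rot: [2.213, 1.561, 0.639]
contact_force: [-4.1, -1.3, 7.8]
grip_width: 21.0
```

```bash
python3 - <<'E'
from plant import bot
from h import *
wind(bot,range(3,15,3))
E
```

```text
t 18.05 grip_pt [561.4 241.   85.5] F [-4.1 -1.3  7.8] w 21.0 j [0.28 0.65 1.48 0.   1.   0.28]
[[0.0082, 1.0, -0.0032], [0.0061, -0.0033, -1.0], [-0.9999, 0.0082, -0.0061]]
phi -118.1 r 47.8
pull tang 8.8 radial(out) 0.1
3 [0.23, 0.1, 0.0]
6 [0.44, 0.23, 0.0]
9 [0.65, 0.38, 0.0]
12 [0.85, 0.53, 0.0]
```

Request:
arm_command(moves=[[0.23,0.1,0,0,0],[0.44,0.23,0,0,0],[0.65,0.38,0,0,0]])

```text
time: 18.35
tool_pos: [563.5, 240.0, 239.1]
tcp_rot: [2.224, 1.561, 0.651]
contact_force: [-5.2, -1.2, 7.1]
grip_width: 21.6
```

```bash
python3 - <<'E'
from plant import bot
from h import *
wind(bot,range(2,15,2))
E
```

```text
t 18.35 grip_pt [564.7 241.   80.1] F [-5.2 -1.2  7.1] w 21.6 j [0.28 0.66 1.48 0.   0.99 0.28]
[[0.0078, 1.0, -0.003], [0.0059, -0.003, -1.0], [-1.0, 0.0078, -0.006]]
phi -125.8 r 47.8
pull tang 8.8 radial(out) -0.1
2 [0.15, 0.08, 0.0]
4 [0.28, 0.19, 0.0]
6 [0.41, 0.29, 0.0]
8 [0.53, 0.41, 0.0]
10 [0.65, 0.52, 0.0]
12 [0.77, 0.65, 0.0]
14 [0.88, 0.77, 0.0]
```

Request:
arm_command(moves=[[0.15,0.08,0,0,0],[0.28,0.19,0,0,0],[0.41,0.29,0,0,0]])

```text
time: 18.65
tool_pos: [565.9, 240.1, 235.9]
tcp_rot: [2.257, 1.562, 0.684]
contact_force: [-4.3, -1.8, 8.3]
grip_width: 21.2
```

```bash
python3 - <<'E'
from plant import bot
from h import *
wind(bot,range(2,15,2))
E
```

```text
t 18.65 grip_pt [567.1 241.   76.9] F [-4.3 -1.8  8.3] w 21.2 j [0.28 0.67 1.47 0.   0.99 0.28]
[[0.0071, 1.0, -0.0028], [0.0058, -0.0029, -1.0], [-1.0, 0.0071, -0.0058]]
phi -130.5 r 47.9
pull tang 9.1 radial(out) 2.1
2 [0.14, 0.1, 0.0]
4 [0.26, 0.21, 0.0]
6 [0.38, 0.33, 0.0]
8 [0.49, 0.46, 0.0]
10 [0.6, 0.58, 0.0]
12 [0.71, 0.71, 0.0]
14 [0.81, 0.85, 0.0]
```

Request:
arm_command(moves=[[0.14,0.1,0,0,0],[0.26,0.21,0,0,0],[0.38,0.33,0,0,0]])

```text
time: 18.95
tool_pos: [568.7, 240.1, 233.1]
tcp_rot: [2.312, 1.562, 0.739]
contact_force: [-6.1, -1.6, 7.4]
grip_width: 21.2
```

```bash
python3 - <<'E'
from plant import bot
from h import *
wind(bot,range(2,15,2))
E
```

```text
t 18.95 grip_pt [569.7 241.   74.1] F [-6.1 -1.6  7.4] w 21.2 j [0.27 0.68 1.46 0.   0.99 0.27]
[[0.0062, 1.0, -0.0026], [0.0056, -0.0026, -1.0], [-1.0, 0.0062, -0.0056]]
phi -135.1 r 47.8
pull tang 9.6 radial(out) 1.0
2 [0.13, 0.11, 0.0]
4 [0.24, 0.23, 0.0]
6 [0.35, 0.36, 0.0]
8 [0.45, 0.49, 0.0]
10 [0.55, 0.63, 0.0]
12 [0.65, 0.77, 0.0]
14 [0.74, 0.91, 0.0]
```

Request:
arm_command(moves=[[0.13,0.11,0,0,0],[0.24,0.23,0,0,0],[0.35,0.36,0,0,0]])

```text
time: 19.25
tool_pos: [571.7, 240.1, 230.5]
tcp_rot: [2.407, 1.564, 0.834]
contact_force: [-5.1, -1.3, 7.6]
grip_width: 21.1
```

```bash
python3 - <<'E'
from plant import bot
from h import *
wind(bot,range(2,15,2))
E
```

```text
t 19.25 grip_pt [572.5 241.   71.5] F [-5.1 -1.3  7.6] w 21.1 j [0.27 0.68 1.46 0.   0.99 0.27]
[[0.0049, 1.0, -0.0025], [0.0054, -0.0025, -1.0], [-1.0, 0.0049, -0.0054]]
phi -139.6 r 47.9
pull tang 8.9 radial(out) 2.5
2 [0.12, 0.12, 0.0]
4 [0.22, 0.25, 0.0]
6 [0.32, 0.39, 0.0]
8 [0.41, 0.53, 0.0]
10 [0.5, 0.67, 0.0]
12 [0.58, 0.82, 0.0]
14 [0.66, 0.97, 0.0]
```

Request:
arm_command(moves=[[0.12,0.12,0,0,0],[0.22,0.25,0,0,0],[0.32,0.39,0,0,0]])

```text
time: 19.55
tool_pos: [574.9, 240.2, 228.2]
tcp_rot: [2.582, 1.565, 1.009]
contact_force: [-5.5, -1.5, 7.6]
grip_width: 21.3
```

```bash
python3 - <<'E'
from plant import bot
from h import *
wind(bot,range(2,15,2))
E
```

```text
t 19.55 grip_pt [575.4 241.   69.2] F [-5.5 -1.5  7.6] w 21.3 j [0.27 0.69 1.45 0.   1.   0.27]
[[0.0032, 1.0, -0.0023], [0.0051, -0.0023, -1.0], [-1.0, 0.0032, -0.0051]]
phi -144.2 r 47.9
pull tang 8.9 radial(out) 2.9
2 [0.1, 0.13, 0.0]
4 [0.2, 0.27, 0.0]
6 [0.28, 0.42, 0.0]
8 [0.36, 0.56, 0.0]
10 [0.44, 0.71, 0.0]
12 [0.51, 0.86, 0.0]
14 [0.58, 1.02, 0.0]
```

Request:
arm_command(moves=[[0.1,0.13,0,0,0],[0.2,0.27,0,0,0],[0.28,0.42,0,0,0]])

```text
time: 19.85
tool_pos: [578.3, 240.2, 226.2]
tcp_rot: [2.945, 1.566, 1.372]
contact_force: [-6.7, -0.9, 7.3]
grip_width: 21.4
```

```bash
python3 - <<'E'
from plant import bot
from h import *
wind(bot,range(2,15,2))
s=bot.capture("scene");cv2.imwrite("pics/sc3.png",s["frame"]);crop(s["frame"],175,165,350,265,4.5,"pics/s13.png")
E
```

```text
t 19.85 grip_pt [578.4 241.   67.2] F [-6.7 -0.9  7.3] w 21.4 j [0.27 0.7  1.44 0.01 1.   0.27]
[[0.001, 1.0, -0.0022], [0.0047, -0.0022, -1.0], [-1.0, 0.0009, -0.0047]]
phi -148.5 r 47.9
pull tang 9.5 radial(out) 2.7
2 [0.09, 0.14, 0.0]
4 [0.17, 0.29, 0.0]
6 [0.25, 0.44, 0.0]
8 [0.32, 0.59, 0.0]
10 [0.38, 0.74, 0.0]
12 [0.44, 0.9, 0.0]
14 [0.49, 1.06, 0.0]
```

View pics/s13.png

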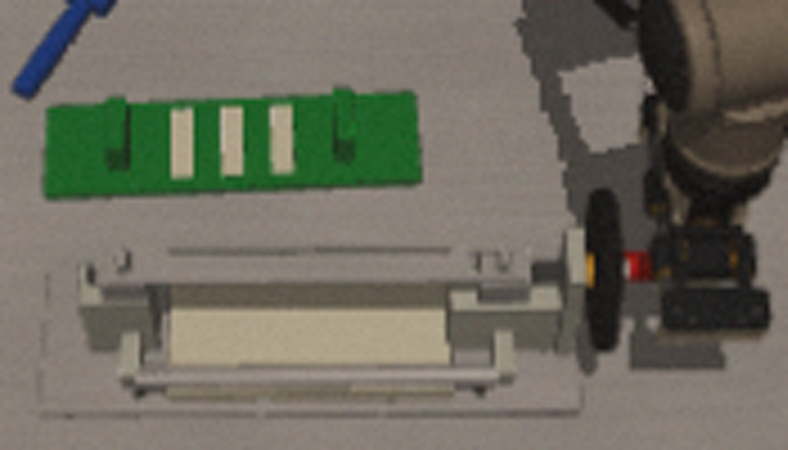

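Request:
arm_command(moves=[[0.09,0.14,0,0,0],[0.17,0.29,0,0,0],[0.25,0.44,0,0,0]])

```text
time: 20.2
tool_pos: [581.9, 240.3, 224.3]
tcp_rot: [-2.809, 1.566, 1.901]
contact_force: [-7.4, -1.6, 8.8]
grip_width: 21.1
```

```bash
python3 - <<'E'
from plant import bot
from h import *
wind(bot,range(2,11,2))
E
```

```text
t 20.20 grip_pt [581.7 241.   65.3] F [-7.4 -1.6  8.8] w 21.1 j [0.27 0.71 1.43 0.01 1.   0.27]
[[-0.0015, 1.0, -0.0021], [0.0044, -0.0021, -1.0], [-1.0, -0.0015, -0.0044]]
phi -152.9 r 47.9
pull tang 10.6 radial(out) 4.4
2 [0.08, 0.15, 0.0]
4 [0.15, 0.3, 0.0]
6 [0.21, 0.46, -0.0]
8 [0.27, 0.61, -0.0]
10 [0.32, 0.77, -0.0]
```

10.6 N: the climb may be starting; smaller steps.

Request:
arm_command(moves=[[0.08,0.15,0,0,0],[0.15,0.3,0,0,0]])

```text
time: 20.4
tool_pos: [583.8, 240.4, 223.6]
tcp_rot: [-2.275, 1.565, 2.435]
contact_force: [-7.7, -0.9, 8.6]
grip_width: 21.0
```

```bash
python3 - <<'E'
from plant import bot
from h import *
wind(bot,range(1,8,1))
E
```

```text
t 20.40 grip_pt [583.1 241.   64.6] F [-7.7 -0.9  8.6] w 21.0 j [0.27 0.71 1.42 0.01 1.01 0.27]
[[-0.0046, 1.0, -0.0018], [0.0039, -0.0018, -1.0], [-1.0, -0.0046, -0.0039]]
phi -154.8 r 48.0
pull tang 10.6 radial(out) 4.5
1 [0.04, 0.07, 0.0]
2 [0.07, 0.15, 0.0]
3 [0.1, 0.23, -0.0]
4 [0.14, 0.31, -0.0]
5 [0.16, 0.38, -0.0]
6 [0.19, 0.46, -0.0]
7 [0.22, 0.54, -0.0]
```

Request:
arm_command(moves=[[0.05,0.12,0,0,0],[0.1,0.24,0,0,0],[0.13,0.31,0,0,0]])

```text
time: 20.7
tool_pos: [585.8, 240.4, 222.9]
tcp_rot: [-1.984, 1.562, 2.726]
contact_force: [-7.4, -1.5, 9.3]
grip_width: 21.0
```

```bash
python3 - <<'E'
from plant import bot
from h import *
wind(bot,range(1,8,1))
E
```

```text
t 20.70 grip_pt [584.6 241.   63.9] F [-7.4 -1.5  9.3] w 21.0 j [0.27 0.72 1.41 0.01 1.02 0.27]
[[-0.0078, 1.0, -0.0017], [0.0035, -0.0017, -1.0], [-1.0, -0.0078, -0.0034]]
phi -156.8 r 48.0
pull tang 10.4 radial(out) 5.7
1 [0.04, 0.08, -0.0]
2 [0.07, 0.15, -0.0]
3 [0.09, 0.23, -0.0]
4 [0.12, 0.31, -0.0]
5 [0.15, 0.39, -0.0]
6 [0.17, 0.47, -0.0]
7 [0.2, 0.55, -0.0]
```

Request:
arm_command(moves=[[0.04,0.12,0,0,0],[0.08,0.22,0,0,0],[0.12,0.31,0,0,0],[0.14,0.39,0,0,0]])

```text
time: 21.1
tool_pos: [588.5, 240.5, 222.1]
tcp_rot: [-1.819, 1.559, 2.892]
contact_force: [-9.0, -1.0, 7.9]
grip_width: 21.0
```

```bash
python3 - <<'E'
from plant import bot
from h import *
wind(bot,range(1,8,1))
E
```

```text
t 21.10 grip_pt [586.7 241.   63.1] F [-9.  -1.   7.9] w 21.0 j [0.27 0.72 1.41 0.01 1.02 0.26]
[[-0.0116, 0.9999, -0.0016], [0.0029, -0.0016, -1.0], [-0.9999, -0.0116, -0.0029]]
phi -159.5 r 48.0
pull tang 11.2 radial(out) 4.3
1 [0.03, 0.08, -0.0]
2 [0.06, 0.16, -0.0]
3 [0.08, 0.24, -0.0]
4 [0.11, 0.32, -0.0]
5 [0.13, 0.4, -0.0]
6 [0.15, 0.48, -0.0]
7 [0.17, 0.56, -0.0]
```

Request:
arm_command(moves=[[0.04,0.12,0,0,0],[0.07,0.22,0,0,0],[0.1,0.32,0,0,0],[0.12,0.4,0,0,0]])

```text
time: 21.5
tool_pos: [591.2, 240.6, 221.3]
tcp_rot: [-1.718, 1.555, 2.993]
contact_force: [-9.2, -1.5, 9.0]
grip_width: 21.3
```

```bash
python3 - <<'E'
from plant import bot
from h import *
wind(bot,range(1,8,1))
E
```

```text
t 21.50 grip_pt [588.7 241.   62.4] F [-9.2 -1.5  9. ] w 21.3 j [0.27 0.73 1.4  0.01 1.03 0.26]
[[-0.0158, 0.9999, -0.0014], [0.0024, -0.0014, -1.0], [-0.9999, -0.0158, -0.0023]]
phi -162.0 r 48.0
pull tang 11.5 radial(out) 5.7
1 [0.02, 0.08, -0.0]
2 [0.05, 0.16, -0.0]
3 [0.07, 0.24, -0.0]
4 [0.09, 0.32, -0.0]
5 [0.11, 0.4, -0.0]
6 [0.12, 0.49, -0.0]
7 [0.14, 0.57, -0.0]
```

Request:
arm_command(moves=[[0.0,0.12,0,0,0],[0.02,0.22,0,0,0],[0.04,0.32,0,0,0],[0.06,0.42,0,0,0]])

```text
time: 21.9
tool_pos: [593.8, 240.7, 220.8]
tcp_rot: [-1.647, 1.55, 3.064]
contact_force: [-9.7, 0.2, 7.4]
grip_width: 21.2
```

```bash
python3 - <<'E'
from plant import bot
from h import *
wind(bot,range(1,8,1))
E
```

```text
t 21.90 grip_pt [590.5 241.   61.8] F [-9.7  0.2  7.4] w 21.2 j [0.26 0.73 1.39 0.01 1.04 0.26]
[[-0.021, 0.9998, -0.0013], [0.0016, -0.0013, -1.0], [-0.9998, -0.021, -0.0016]]
phi -164.3 r 48.0
pull tang 11.3 radial(out) 4.5
1 [0.02, 0.08, -0.0]
2 [0.04, 0.16, -0.0]
3 [0.06, 0.24, -0.0]
4 [0.08, 0.33, -0.0]
5 [0.09, 0.41, -0.0]
6 [0.1, 0.49, -0.0]
7 [0.12, 0.57, -0.0]
```

Request:
arm_command(moves=[[0.0,0.15,0,0,0],[0.02,0.3,0,0,0],[0.03,0.42,0,0,0],[0.04,0.54,0,0,0],[0.05,0.64,0,0,0]])

```text
time: 22.4
tool_pos: [598.4, 240.9, 219.9]
tcp_rot: [-1.597, 1.543, 3.114]
contact_force: [-10.9, -1.0, 6.3]
grip_width: 21.0
```

```bash
python3 - <<'E'
from plant import bot
from h import *
wind(bot,range(1,8,1))
E
```

```text
t 22.40 grip_pt [594. 241.  61.] F [-10.9  -1.    6.3] w 21.0 j [0.26 0.74 1.37 0.01 1.06 0.26]
[[-0.0276, 0.9996, -0.0012], [0.0008, -0.0012, -1.0], [-0.9996, -0.0276, -0.0007]]
phi -168.5 r 48.0
pull tang 12.0 radial(out) 4.0
1 [0.02, 0.08, -0.0]
2 [0.03, 0.17, -0.0]
3 [0.04, 0.25, -0.0]
4 [0.05, 0.33, -0.0]
5 [0.06, 0.41, -0.0]
6 [0.06, 0.5, -0.0]
7 [0.07, 0.58, -0.0]
```

Request:
arm_command(moves=[[0.0,0.15,0,0,0],[0.01,0.3,0,0,0],[0.02,0.42,0,0,0],[0.03,0.54,0,0,0],[0.03,0.66,0,0,0]])

```text
time: 22.9
tool_pos: [603.0, 241.0, 219.3]
tcp_rot: [-1.564, 1.536, -3.136]
contact_force: [-12.0, -1.4, 7.4]
grip_width: 20.8
```

```bash
python3 - <<'E'
from plant import bot
from h import *
wind(bot,range(1,8,1))
s=bot.capture("scene");crop(s["frame"],175,165,350,265,4.5,"pics/s14.png")
E
```

```text
t 22.90 grip_pt [597.5 241.   60.4] F [-12.   -1.4   7.4] w 20.8 j [0.26 0.75 1.35 0.01 1.07 0.26]
[[-0.0346, 0.9994, -0.0011], [-0.0002, -0.0011, -1.0], [-0.9994, -0.0346, 0.0002]]
phi -172.9 r 48.0
pull tang 12.8 radial(out) 5.8
1 [0.01, 0.08, -0.0]
2 [0.01, 0.17, -0.0]
3 [0.01, 0.25, -0.0]
4 [0.02, 0.33, -0.0]
5 [0.02, 0.42, -0.0]
6 [0.02, 0.5, -0.0]
7 [0.02, 0.59, -0.0]
```

View pics/s14.png

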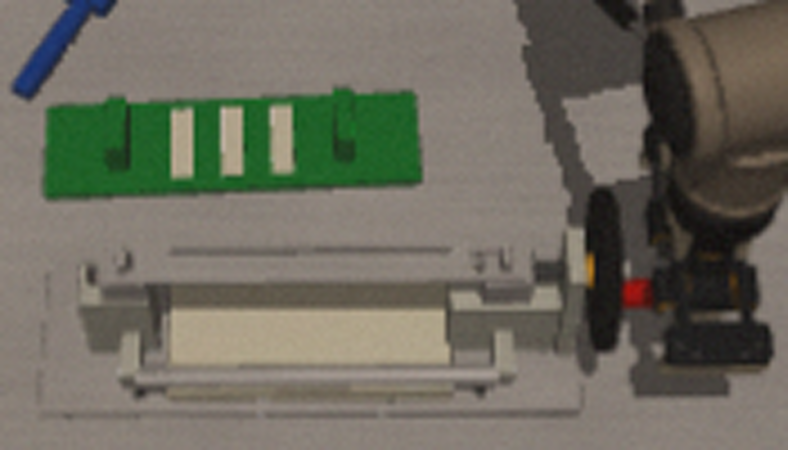

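Request:
arm_command(moves=[[-0.03,0.15,0,0,0],[-0.03,0.3,0,0,0],[-0.03,0.42,0,0,0],[-0.03,0.54,0,0,0],[-0.03,0.66,0,0,0]])

```text
time: 23.45
tool_pos: [607.6, 241.2, 218.9]
tcp_rot: [-1.541, 1.528, -3.112]
contact_force: [-12.8, -1.2, 6.6]
grip_width: 21.1
```

```bash
python3 - <<'E'
from plant import bot
from h import *
wind(bot,range(1,8,1))
E
```

```text
t 23.45 grip_pt [600.8 241.   60. ] F [-12.8  -1.2   6.6] w 21.1 j [0.26 0.76 1.33 0.01 1.09 0.25]
[[-0.0426, 0.9991, -0.0009], [-0.0012, -0.0009, -1.0], [-0.9991, -0.0426, 0.0013]]
phi -176.8 r 48.1
pull tang 13.2 radial(out) 5.8
1 [-0.01, 0.08, -0.0]
2 [-0.01, 0.17, -0.0]
3 [-0.01, 0.25, -0.0]
4 [-0.01, 0.34, -0.0]
5 [-0.02, 0.42, -0.0]
6 [-0.03, 0.5, -0.0]
7 [-0.03, 0.59, -0.0]
```

Request:
arm_command(moves=[[-0.06,0.15,0,0,0],[-0.07,0.3,0,0,0],[-0.08,0.42,0,0,0],[-0.09,0.54,0,0,0],[-0.1,0.66,0,0,0]])

```text
time: 23.95
tool_pos: [611.8, 241.4, 218.8]
tcp_rot: [-1.523, 1.519, -3.095]
contact_force: [-13.0, -1.3, 6.0]
grip_width: 21.4
```

```bash
python3 - <<'E'
from plant import bot
from h import *
wind(bot,range(1,8,1))
E
```

```text
t 23.95 grip_pt [603.6 241.   60. ] F [-13.   -1.3   6. ] w 21.4 j [0.26 0.77 1.31 0.01 1.11 0.25]
[[-0.0516, 0.9987, -0.0006], [-0.0024, -0.0007, -1.0], [-0.9987, -0.0516, 0.0025]]
phi 179.9 r 48.0
pull tang 13.0 radial(out) 6.1
1 [-0.01, 0.08, -0.0]
2 [-0.01, 0.17, -0.0]
3 [-0.02, 0.25, -0.0]
4 [-0.03, 0.33, -0.0]
5 [-0.04, 0.42, -0.0]
6 [-0.06, 0.5, -0.0]
7 [-0.07, 0.58, -0.0]
```

Request:
arm_command(moves=[[-0.05,0.2,0,0,0],[-0.06,0.35,0,0,0],[-0.07,0.48,0,0,0],[-0.08,0.6,0,0,0],[-0.09,0.7,0,0,0],[-0.1,0.8,0,0,0]])

```text
time: 24.55
tool_pos: [617.4, 241.6, 218.7]
tcp_rot: [-1.509, 1.509, -3.08]
contact_force: [-14.4, -1.4, 7.7]
grip_width: 21.1
```

```bash
python3 - <<'E'
from plant import bot
from h import *
wind(bot,range(1,8,1))
w=bot.capture("wrist");cv2.imwrite("pics/w15.png",w["frame"])
o=bot.get_obs();print(o["contact_force"])
E
```

```text
t 24.55 grip_pt [607.7 241.   60. ] F [-14.4  -1.4   7.7] w 21.1 j [0.26 0.78 1.29 0.01 1.13 0.25]
[[-0.0611, 0.9981, -0.0004], [-0.0038, -0.0006, -1.0], [-0.9981, -0.0611, 0.0038]]
phi 175.1 r 48.1
pull tang 13.7 radial(out) 8.9
1 [-0.03, 0.08, 0.0]
2 [-0.04, 0.16, 0.0]
3 [-0.06, 0.25, 0.0]
4 [-0.08, 0.33, 0.0]
5 [-0.09, 0.41, 0.0]
6 [-0.11, 0.49, 0.0]
7 [-0.14, 0.57, 0.0]
[-14.64816455  -0.42738492   6.52417912]
```

View pics/w15.png

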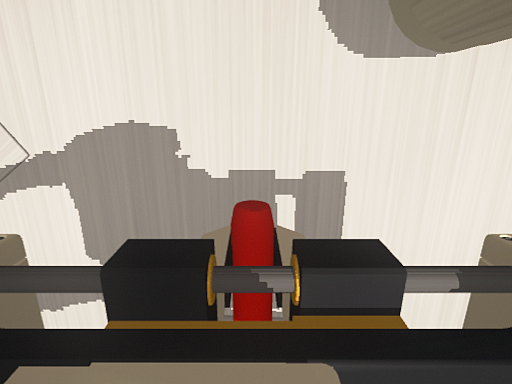

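Request:
arm_command(moves=[[-0.08,0.2,0,0,0],[-0.1,0.35,0,0,0],[-0.13,0.48,0,0,0],[-0.15,0.6,0,0,0],[-0.18,0.7,0,0,0],[-0.2,0.8,0,0,0]])

```text
time: 25.2
tool_pos: [622.8, 241.8, 219.1]
tcp_rot: [-1.497, 1.498, -3.068]
contact_force: [-15.3, -1.0, 6.0]
grip_width: 21.0
```

```bash
python3 - <<'E'
from plant import bot
from h import *
wind(bot,range(1,8,1))
w=bot.capture("top")
o=bot.get_obs();print(o["contact_force"])
E
```

```text
t 25.20 grip_pt [611.3 241.   60.5] F [-15.3  -1.    6. ] w 21.0 j [0.25 0.79 1.27 0.01 1.15 0.25]
[[-0.0721, 0.9974, 0.0], [-0.0053, -0.0004, -1.0], [-0.9974, -0.0721, 0.0053]]
phi 170.6 r 48.1
pull tang 14.2 radial(out) 8.4
1 [-0.03, 0.08, 0.0]
2 [-0.06, 0.16, 0.0]
3 [-0.08, 0.24, 0.0]
4 [-0.1, 0.32, 0.0]
5 [-0.13, 0.4, 0.0]
6 [-0.16, 0.48, 0.0]
7 [-0.18, 0.56, 0.0]
[-16.18262265  -0.42404874   6.54173666]
```

Request:
arm_command(moves=[[-0.1,0.2,0,0,0],[-0.14,0.38,0,0,0],[-0.17,0.52,0,0,0],[-0.2,0.64,0,0,0],[-0.22,0.72,0,0,0]])

```text
time: 25.75
tool_pos: [627.3, 242.1, 219.4]
tcp_rot: [-1.49, 1.487, -3.06]
contact_force: [-17.4, -0.8, 4.8]
grip_width: 21.1
```

```bash
python3 - <<'E'
from plant import bot
from h import *
wind(bot,[1])
for i in range(3):
    bot.capture("top");o=bot.get_obs();print(o["contact_force"].round(1),o["tool_pos"].round(1))
wind(bot,[1])
E
```

```text
t 25.75 grip_pt [613.9 241.1  61. ] F [-17.4  -0.8   4.8] w 21.1 j [0.25 0.8  1.25 0.02 1.18 0.24]
[[-0.0839, 0.9965, 0.0004], [-0.0068, -0.0002, -1.0], [-0.9965, -0.0839, 0.0068]]
phi 167.5 r 48.2
pull tang 15.9 radial(out) 8.5
1 [-0.04, 0.07, 0.0]
[-16.   -0.7   5. ] [627.3 242.1 219.4]
[-16.7  -0.5   4.2] [627.3 242.1 219.5]
[-16.   -0.5   5.3] [627.3 242.1 219.5]
t 25.90 grip_pt [614. 241.  61.] F [-16.   -0.5   5.3] w 21.3 j [0.25 0.8  1.25 0.02 1.18 0.24]
[[-0.0834, 0.9965, 0.0005], [-0.0069, -0.0001, -1.0], [-0.9965, -0.0834, 0.0068]]
phi 167.3 r 48.1
pull tang 14.5 radial(out) 8.6
1 [-0.04, 0.08, 0.0]
```

Request:
arm_command(moves=[[-0.05,0,0,0,0],[-0.05,0,0,0,0],[-0.05,0,0,0,0.4],[-0.05,0,0,0,0.5],[-0.05,0,0,0,0.6],[-0.05,0,0,0,0.7],[-0.05,0,0,0,0.7],[-0.05,0,0,0,0.7],[-0.05,0,0,0,0.7]])

```text
time: 26.8
tool_pos: [627.4, 242.1, 220.0]
tcp_rot: [-1.489, 1.487, -3.06]
contact_force: [0.5, 0.3, 0.0]
grip_width: 63.9
```

```bash
python3 - <<'E'
from plant import bot
from h import *
wind(bot,[1])
w=bot.capture("wrist");cv2.imwrite("pics/w16.png",w["frame"])
E
```

```text
t 26.80 grip_pt [614.1 241.   61.5] F [0.5 0.3 0. ] w 63.9 j [0.25 0.8  1.25 0.02 1.18 0.24]
[[-0.0833, 0.9965, 0.0004], [-0.0068, -0.0002, -1.0], [-0.9965, -0.0833, 0.0068]]
phi 167.1 r 47.7
pull tang -0.5 radial(out) -0.1
1 [0.01, 0.09, -0.0]
```

View pics/w16.png

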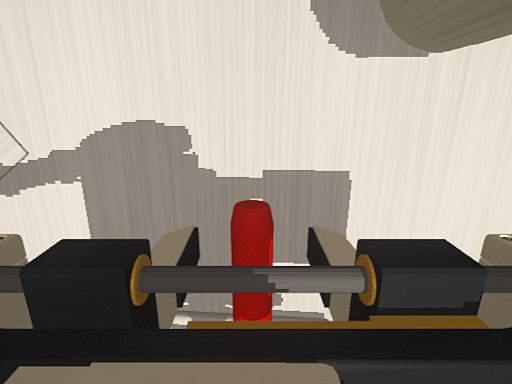

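Request:
arm_command(moves=[[-3,0,0,0,0.7],[-7,0,0,0,0.7],[-12,0,0,0,0.7],[-17,0,0,0,0.7],[-21,0,0,0,0.7],[-21,0,0,0,0.7],[-21,0,0,0,0.7]])

```text
time: 27.55
tool_pos: [644.8, 243.5, 430.1]
tcp_rot: [-1.493, 1.489, -3.064]
contact_force: [-0.8, -1.0, -0.1]
grip_width: 64.0
```

Request:
arm_command(moves=[[0,-1.5,22,0,0.7],[0,-1.5,22,0,0.7],[0,-1.5,22,0,0.7],[0,-1.5,22,0,0.7],[0,-1.5,22,0,0.7],[0,-1.5,22,0,0.7],[0,-1.5,22,0,0.7]])

```text
time: 28.25
tool_pos: [629.8, 23.5, 431.1]
tcp_rot: [-1.505, 1.486, -3.077]
contact_force: [0.4, 0.2, -1.3]
grip_width: 64.5
```

```bash
python3 - <<'E'
from plant import bot
from h import *
o,M=st(bot)
w=bot.capture("wrist");cv2.imwrite("pics/w17.png",w["frame"])
s=bot.capture("scene");cv2.imwrite("pics/s17.png",s["frame"])
import pickle;pickle.dump((o,w),open("w17.pkl","wb"))
E
```

```text
t 28.25 grip_pt [616.4  22.6 272.7] F [ 0.4  0.2 -1.3] w 64.5 j [-0.08  0.55  1.12 -0.01  1.56 -0.08]
[[-0.0842, 0.9964, -0.0005], [-0.0055, -0.001, -1.0], [-0.9964, -0.0842, 0.0055]]
```

View pics/w17.png

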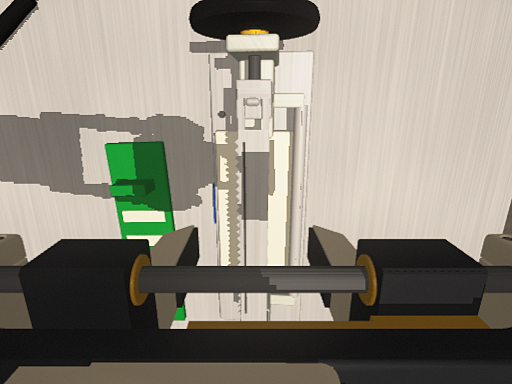

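View pics/s17.png

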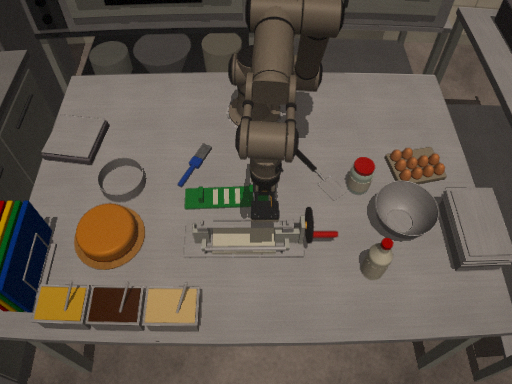

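```bash
python3 - <<'E'
from plant import bot
print(bot.close_job())
E
```

```text
the job is handed in; nothing more can be done
None
```

I hung the blade on both lugs and let it go. I then wound the wheel about 220° clockwise by its red handle, let go, and handed the job in at about 28 s; no verdict was reported.

- **Hanging:** The blade came into contact at the expected height. In the pictures after release, both lugs stood through the hole and slot and the teeth faced the front. I checked the anchor end only in the overview pictures, not close up.
- **Tension:** The pull was 8.6–9.8 N while slack and then climbed about 0.13 N per degree. The last readings were 15.9 N while moving and about 14.7 N when stopped, with roughly ±0.7 N of noise, so I judge it at about 15 N. I did not re-grip the handle to confirm it.
- **Possible weakness in the force reading:** The hand had tilted almost 5° by the end of the winding and pushed outward on the handle with up to about 9 N.
- **Last checks:** After letting go the wrist force read about zero, and the tension lug sat at the outer end of the slot. None of the bystanders appeared to have moved in the last overview picture, and the arm stood clear.

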